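Tip the marble jar into the herb planter

ROBOT

A 6-joint arm with a two-finger parallel gripper is mounted at the origin on the work surface. World frame = base frame: x ahead of the robot, y to its left, z up, the work surface at z = 0. Lengths are in m, angles in rad, forces in N, time in s.
With the tool pointing down it reaches from about 0.375 to 0.9 m from the base axis. Payload 3.1 kg.
Tool frame: the origin (TCP) lies on the centre line of the jaws, within the pads' length; the fingertips stand 14 mm ahead of it and the grasp point (between the pads) lies 5 mm behind it; y points along the fingers, z is the direction in which the jaws open and shut, and the axes are right-handed (so a half turn about y gives the same grasp; the last joint's range is limited). The gripper opens to 87 mm and grips with 3 to 60 N. Pads are 19 mm wide; open, the fingers measure 117 mm over their backs; the gripper's body (75 mm by 190 mm) begins 51 mm behind the grasp point.
Start: joints at [1.085, 0.527, 1.433, -0, 1.181, -0.178], TCP at [0.189, 0.596, 0.237] pointing down, gripper open.
Joint ranges: [-3.08, 3.08], [-0.75, 2.2], [0.22, 2.44], [-1.43, 4.57], [0, 2.65], [-2.85, 2.85]. Speed limits (rad/s): [2.79, 2.79, 3.14, 3.14, 3.14, 3.14].

INTERFACE

Orientations are given as a unit quaternion [x, y, z, w].
In Python, from rig import robot, vision gives the robot as it stands.
- The arm moves only by the shell command python3 -m crank 'ROWS' [FORCE]. ROWS is JSON, a list of rows, each a list of 7 numbers: the shift along the tool's x, y, z as a fraction of full scale, then the turn, a rotation vector about the tool's x, y, z as a fraction of full scale, then the gripper command: -1 is shut, 1 is fully open, values between are in proportion. In form: [[x, y, z, wx, wy, wz, grip], ...]. A call has 1 to 10 rows; each row is the pose to reach, as a shift and turn from the pose commanded when the call began, along the tool's axes at that moment, turning the shorter way round; what a row does not reach only later rows make up. Full scale, the value 1, is 50 cm for a shift and pi rad for a turn. A row lasts 1/8 s, in which the tool goes at most 62.5 mm and 10.7 degrees, less where a joint would pass 70% of its speed; a pose out of reach is approached as far as the arm can. A call with a number of a shift or a turn outside -1 to 1 is refused whole. A call with a gripper value outside its range is refused whole. The fingers move at their own pace and stop on an object; FORCE is the grip in N (left out, the last holds). Time passes only in rows, so rows that repeat a pose let the fingers close. It gives the time, the measured TCP pose, the force and the opening at its end, in the units of the state.
- robot.get_obs(): the state, without advancing time (a new reading comes with each control period).
- vision.camera(name): name is "scene" or "side" or "wrist"; returns the picture (480x640x3 uint8, blue, green, red); there is no depth.
- vision.camera_info(name): a dict with "vfov" (degrees; the focal length in pixels is half the picture's height over the tangent of half this angle, whatever the lens; pixels are square), "cx", "cy" (the principal point, pixels), "world_from_camera" (4x4, takes a point from camera to world coordinates); the wrist camera has in their place "tool_from_camera" (4x4, takes a point from camera to tool coordinates, whose origin is the TCP and whose axes are the tool frame's). Camera axes: x right, y up, looking along -z (the intrinsics and any distortion apply to the point x, -y, -z); pixel columns grow to the right and rows downward; lengths in m; the calibration is good to about 2 mm. The wrist camera is an equidistant fisheye: a pixel r from the principal point sees the ray r / f radians off the axis. A picture is of the moment at which its call begins: read the wrist's pose just before it. camera_info takes no time and is no camera call.
- robot.hand_in(): hands the job in, once; it reports no verdict.
The state is a dict: "time": time; "q": joint angles; "joint_velocities": joint speeds; "joint_torque": joint torques, N m; "position": TCP position; "tool_rot": TCP orientation; "ft_force": force on the tool from outside, world axes, zero at the start; "moment": the same for the moment, N m; "grip_width": finger opening in m.
Only numpy, scipy, OpenCV 4.12 (cv2) and the standard library are available. Lean on these libraries where they do the work, as an engineer would, in place of code of your own. Each camera call takes 0.05 s, during which the arm holds its last target.

TASK

Lay the drainage marbles in the empty herb planter: work the lever of the tipping stand slowly over, under the handrail, until the glass jar is tipped right over to its stop and every marble has run out into the planter. Then bring the lever back so that the jar stands upright on its rest stop again, and let go. Keep off the glass jar itself, do not fling it over, and leave the planter and the other things on the ledge where they are.

Things in the scene. Friction and masses are not known exactly. Their poses are not given: they have to be found in the camera images.
- stand: Dark steel tipping stand, bolted down: two 195 mm uprights (its y = 72 and 228 mm), feet and braces behind them. Origin: on the ledge straight below the pivot axis, in the plane across the middle of the lever's hand grip. x (level): the way the jar pours; y: along the pivot axis, from the hand grip towards the jar (jar axis at y = 150 mm); z up. Jar and lever turn about an axis 185 mm up.
- cradle (a joint): Cradle angle, rad: 0 = jar upright on its rest stop; grows as lever and jar mouth swing over towards the stand's +x; far stop at 1.95 (jar tipped 112 degrees, mouth sloping down). Stiff friction pivot (0.35 N m): it stays wherever it is left. 3 to 7 N at the hand grip move it. Near the far stop the grip moves mostly downwards, so hold it rather than push it.
- lever_grip (a point): Middle of the wooden hand grip: round bar, 25 mm diameter, 100 mm long, parallel to the pivot axis at 105 mm from it, at the end of a flat steel lever. The lever leans 45 degrees back (stand's -x) at joint 0 and (q - 45 deg) forward at joint q: grip 259 mm high at the start, 290 at the top, 226 at the far stop. The lever bar (22 x 6 mm) is 58 mm to the jar side; the other side is free.
- jar_mouth (a point): Centre of the open mouth of the jar, 70 mm above the pivot axis when upright; turns with the cradle.
- jar: Open glass jar, 100 mm outside diameter, 130 mm tall, wall 4 mm, clamped by two steel bands (107 mm) in the cradle, 150 mm to the side of the hand grip's middle. Origin: centre of its underside (60 mm below the pivot axis), z along the jar to its mouth.
- handrail: Fixed steel handrail: level tube, 42 mm diameter, along world y, centre line 345 mm above the ledge, on 30 mm posts 620 mm either side of its middle. Origin: on the ledge below its middle. With the jar fully tipped the grip is under it (tube 44 to 60 mm farther from the robot, 119 mm higher): an upright hand strikes the tube there, one leaning back to the robot by 30 to 45 degrees clears it.
- planter: Empty white plastic herb planter: open trough 190 (x) by 280 (y) by 75 mm high, walls and floor 5 mm, 4 mm ribs on the floor, grey sliding vent panel on its far side. Loose, about 0.8 kg, in front of the stand where the jar pours. Origin: centre of its underside.
- marble1_center (a point): Centre of one of five green glass marbles, 32 mm in diameter, 43 g; all five lie loose in the jar at the start.
- marble2_center (a point): Centre of one of five green glass marbles, 32 mm in diameter, 43 g; all five lie loose in the jar at the start.
- marble3_center (a point): Centre of one of five green glass marbles, 32 mm in diameter, 43 g; all five lie loose in the jar at the start.
- marble4_center (a point): Centre of one of five green glass marbles, 32 mm in diameter, 43 g; all five lie loose in the jar at the start.
- marble5_center (a point): Centre of one of five green glass marbles, 32 mm in diameter, 43 g; all five lie loose in the jar at the start.
- spike_pot: Terracotta pot with herbs and a stainless steel watering spike standing in it, 116 mm across, 220 mm tall, on the ledge beyond the jar side of the stand. Leave it. Origin: centre of its underside.
- pot_lifter: Flat wooden pot lifter, a two-pronged fork 190 mm long, 90 mm wide, 16 mm thick, lying beside the planter. Leave it. Origin: at its underside near the middle.
- clip1: Red plastic plant clip, 66 mm long, 25 mm high, lying near the lever side of the stand. Leave it. Origin: centre of its underside.
- clip2: Second red plastic plant clip, like the first. Leave it.
- sprayer: Amber glass bottle, 64 mm in diameter, 170 mm tall, on the lever side, nearer the robot. Leave it.

How it is judged:
On the way:
1. the jar is tipped over to its far stop (cradle past 1.8 rad) (value of joint cradle above 1.8 rad), for 0.2 s.
At the end, for the whole second after the job is handed in: All five marbles lie inside the planter (centres within its outline and less than 70 mm above its underside), the jar stands upright again (cradle within 0.12 rad of its rest stop) and is still, and the robot has let go (x of marble1_center in the frame of planter between -0.095 and 0.095 m and y of marble1_center in the frame of planter between -0.14 and 0.14 m and z of each of marble1_center, marble2_center, marble3_center, marble4_center, marble5_center in the frame of planter below 0.07 m and x of marble2_center in the frame of planter between -0.095 and 0.095 m and y of marble2_center in the frame of planter between -0.14 and 0.14 m and x of marble3_center in the frame of planter between -0.095 and 0.095 m and y of marble3_center in the frame of planter between -0.14 and 0.14 m and x of marble4_center in the frame of planter between -0.095 and 0.095 m and y of marble4_center in the frame of planter between -0.14 and 0.14 m and x of marble5_center in the frame of planter between -0.095 and 0.095 m and y of marble5_center in the frame of planter between -0.14 and 0.14 m and value of joint cradle below 0.12 rad and velocity of joint cradle between -0.1 and 0.1 rad/s); the robot touches nothing.
It fails at once if the robot presses on the glass jar or its two steel bands (contact force between any of the fingers, the arm and jar above 1 N).
It fails at once if the cradle is flung or slammed over (faster than 3 rad/s) (velocity of joint cradle above 3 rad/s or velocity of joint cradle below -3 rad/s).
It fails at once if the planter is shoved more than 30 mm (distance of planter from where it was at the start of the episode above 0.03 m).
It fails at once if another thing on the ledge (herb pot, pot lifter, clip, bottle) is shifted more than 30 mm (distance of any of spike_pot, pot_lifter, clip1, clip2, sprayer from where it was at the start of the episode above 0.03 m).
It also fails if it takes over 48 s, if anything falls off the work surface, if the arm or the gripper's body presses on something with over 40 N, if the wrist force passes 120 N, or if a joint passes its speed limit or range.

## Working session

There is one attempt and no reset: what is moved stays moved. The work goes in short steps, Python scripts to look and compute and a shell command to move; the robot and the scene stay as the last step left them, time stands still between calls to the robot, and variables do not carry over. Pictures are saved under pics/ and viewed, and the job is handed in when it is done.

```bash
ls; mkdir -p pics; python3 - <<'E'
from rig import robot, vision
import cv2
o=robot.get_obs()
for k,v in o.items(): print(k,v)
for n in ["scene","side","wrist"]:
    print(n,vision.camera_info(n))
    cv2.imwrite(f"pics/{n}0.png",vision.camera(n))
E
```

```text
pics
time 0.0
q [ 1.08453702e+00  5.28460478e-01  1.43392228e+00 -9.50200324e-06
  1.18138665e+00 -1.78453174e-01]
joint_velocities [ 0.00010941 -0.00146838  0.00011325 -0.00027786  0.00033866  0.00068732]
joint_torque [ 5.18744691e-04 -4.40042675e+01 -1.76593155e+01  6.31895405e-02
  5.84899960e-02 -1.88714116e-04]
position [0.18896373 0.5950026  0.23556874]
tool_rot [ 0.69947726 -0.10864363  0.10814731 -0.69802026]
ft_force [-0.40237538 -0.07205123 -0.90528517]
moment [ 0.00739529  0.02822847 -0.01749708]
grip_width 0.08694327512144143
scene {'vfov': 55.03568101727697, 'cx': 314.7365997408439, 'cy': 242.45641036837523, 'world_from_camera': array([[-0.98560143, -0.13363458,  0.10359349,  0.67857544],
       [ 0.16847854, -0.82801743,  0.53479165,  0.57930624],
       [ 0.01431055,  0.5445447 ,  0.83860973,  1.06458064],
       [ 0.        ,  0.        ,  0.        ,  1.        ]])}
side {'vfov': 57.66959216407635, 'cx': 316.91098945503387, 'cy': 243.6883189571254, 'world_from_camera': array([[ 0.95313023,  0.15694749, -0.25867017,  0.33949603],
       [-0.30246798,  0.51539266, -0.80180018, -0.59571853],
       [ 0.00747618,  0.84245943,  0.53870791,  0.62467546],
       [ 0.        ,  0.        ,  0.        ,  1.        ]])}
wrist {'vfov': 65.70646984690485, 'cx': 315.81918033334136, 'cy': 238.39626199638306, 'tool_from_camera': array([[-9.97616158e-04, -9.63887055e-01, -2.66309501e-01,
        -7.25040256e-02],
       [ 1.46746246e-04,  2.66309490e-01, -9.63887563e-01,
        -1.47440978e-01],
       [ 9.99999492e-01, -1.00066973e-03, -1.24227843e-04,
        -8.89507430e-05],
       [ 0.00000000e+00,  0.00000000e+00,  0.00000000e+00,
         1.00000000e+00]])}
```

View pics/scene0.png

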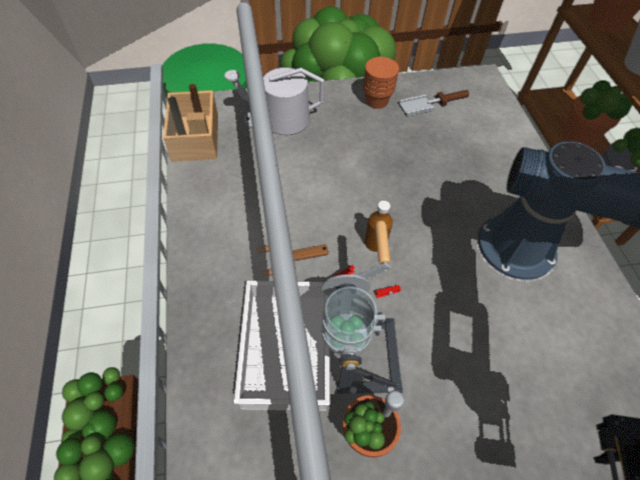

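View pics/side0.png

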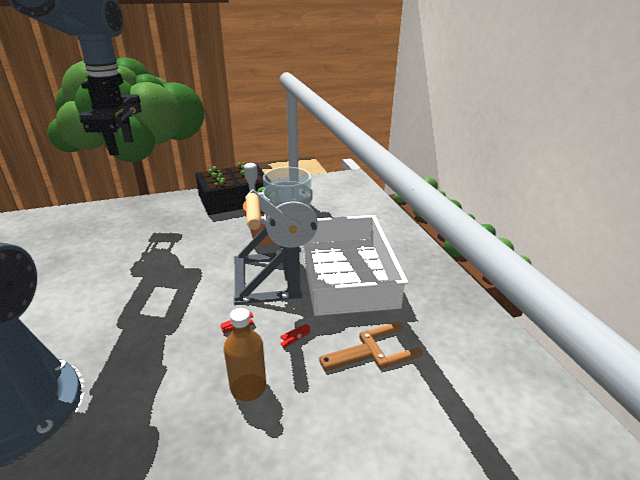

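View pics/wrist0.png

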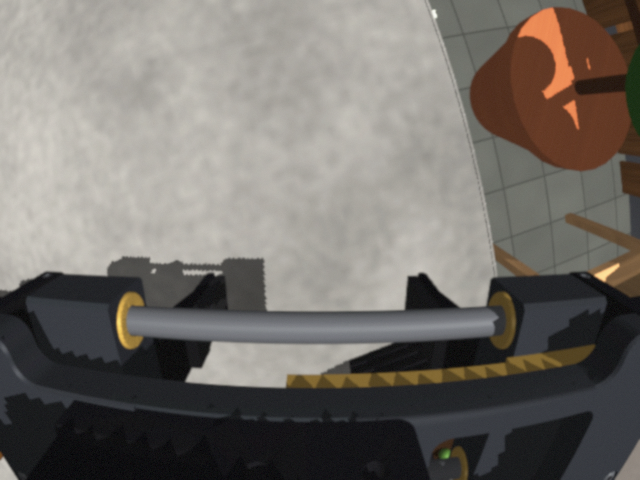

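```bash
python3 - <<'E'
import cv2
a=cv2.imread("pics/scene0.png");b=cv2.imread("pics/side0.png")
cv2.imwrite("pics/sc_z.png",cv2.resize(a[190:460,230:430],None,fx=3,fy=3,interpolation=cv2.INTER_CUBIC)[:600*2][:810])
cv2.imwrite("pics/sc_z.png",cv2.resize(a[190:340,300:430],None,fx=4,fy=4,interpolation=cv2.INTER_CUBIC))
cv2.imwrite("pics/si_z.png",cv2.resize(b[150:300,220:420],None,fx=4,fy=4,interpolation=cv2.INTER_CUBIC))
E
```

```text
(no output)
```

View pics/sc_z.png

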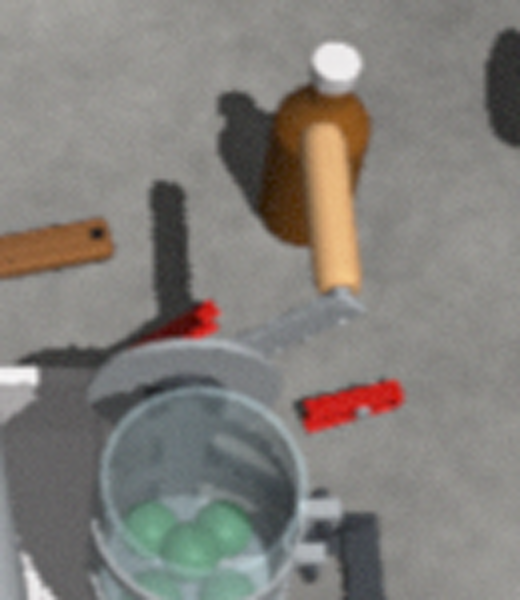

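View pics/si_z.png

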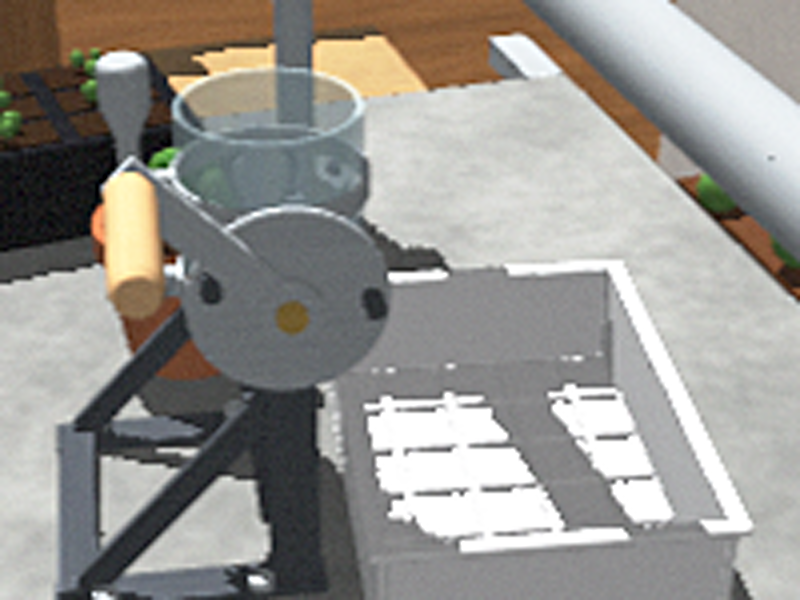

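```bash
cat > h.py <<'E'
import numpy as np
from rig import robot, vision
def ray(n,u,v):
    i=vision.camera_info(n); f=240/np.tan(np.radians(i["vfov"]/2)); T=i["world_from_camera"]
    d=T[:3,:3]@np.array([(u-i["cx"])/f,-(v-i["cy"])/f,-1]); return T[:3,3],d/np.linalg.norm(d)
def onz(n,u,v,z):
    o,d=ray(n,u,v); return o+d*(z-o[2])/d[2]
def tri(a,b):
    o1,d1=ray("scene",*a);o2,d2=ray("side",*b)
    s=np.linalg.lstsq(np.c_[d1,-d2],o2-o1,rcond=None)[0]
    p,q=o1+s[0]*d1,o2+s[1]*d2; return (p+q)/2,np.linalg.norm(p-q)
E
python3 - <<'E'
from h import *
import cv2
np.set_printoptions(precision=4,suppress=True)
N=[]
for n,(x0,y0,x1,y1) in {"scene":(370,215,398,270),"side":(242,185,265,232)}.items():
    a=cv2.imread(f"pics/{n}0.png")
    h=cv2.cvtColor(a,cv2.COLOR_BGR2HSV)
    m=np.zeros(h.shape[:2],np.uint8); s=cv2.inRange(h,(10,70,150),(20,200,255)); m[y0:y1,x0:x1]=s[y0:y1,x0:x1]
    nn,l,st,c=cv2.connectedComponentsWithStats(m); k=1+np.argmax(st[1:,4]); 
    pts=np.argwhere(l==k)[:,::-1].astype(np.float32); r=cv2.minAreaRect(pts); print(n,len(pts),r,c[k])
    bx=cv2.boxPoints(r); e=sorted([(bx[i]+bx[(i+1)%4])/2 for i in range(4)],key=lambda p:p[1]); A,B=e[0],e[3]; print(A,B)
    o,d1=ray(n,*A);_,d2=ray(n,*B); nrm=np.cross(d1,d2);nrm/=np.linalg.norm(nrm);N.append((nrm,o))
    print("z=.259:",onz(n,*A,.259),onz(n,*B,.259),onz(n,*r[0],.259))
d=np.cross(N[0][0],N[1][0]);d/=np.linalg.norm(d);print("axis dir",d)
p=np.linalg.lstsq(np.array([N[0][0],N[1][0]]),np.array([N[0][0]@N[0][1],N[1][0]@N[1][1]]),rcond=None)[0]
for y in (.1,.2,.3): print(p+d*(y-p[1])/d[1])
print(tri((380.8,222),(254.5,224.3)),tri((384.5,261),(251.8,194)))
E
```

```text
scene 426 ((382.6433410644531, 241.2184295654297), (42.76389694213867, 10.690974235534668), 83.2901611328125) [382.8756 241.3709]
[380.1451 219.9829] [385.1416 262.4539]
z=.259: [0.4299 0.0311 0.259 ] [0.4459 0.1362 0.259 ] [0.4381 0.0852 0.259 ]
side 93 ((255.6820831298828, 209.89517211914062), (12.033059120178223, 31.75390625), 15.068489074707031) [255.9355 210.5806]
[259.8097 194.5641] [251.5545 225.2262]
z=.259: [0.4641 0.1438 0.259 ] [0.4283 0.0346 0.259 ] [0.4451 0.0858 0.259 ]
axis dir [ 0.0863 -0.5512  0.8299]
[0.424  0.1    0.1789]
[0.4083 0.2    0.0283]
[ 0.3926  0.3    -0.1223]
(array([0.4318, 0.0365, 0.2593]), np.float64(0.0036668071066242873)) (array([0.4481, 0.1365, 0.2659]), np.float64(0.0003241185212239982))
```

```bash
python3 - <<'E'
from h import *
np.set_printoptions(precision=4,suppress=True)
print("pivot cap z.185",onz("side",293,229.2,.185))
print("jar mouth z.255 scene",onz("scene",300+204/4,190+475/4,.255))
print("jar mouth side",onz("side",220+268/4,150+105/4,.255))
for u,v in ((247,5),(258,70),(277,200),(292,320),(318,480)):
    print("rail",onz("scene",u,v,.345))
for p in ((287,78),(400,165),(470,215)): print("rail side",onz("side",*p,.345))
o,d=ray("side",293,229.2)
# planter rim corners
for p in ((247,282),(314,284),(330,402),(236,400)): print("planter",onz("scene",*p,.075))
E
```

```text
pivot cap z.185 [0.5215 0.123  0.185 ]
jar mouth z.255 scene [0.5354 0.2236 0.255 ]
jar mouth side [0.5362 0.22   0.255 ]
rail [ 0.6432 -0.6881  0.345 ]
rail [ 0.6421 -0.3991  0.345 ]
rail [0.6465 0.0098 0.345 ]
rail [0.6535 0.2672 0.345 ]
rail [0.6518 0.5107 0.345 ]
rail side [0.6625 0.7048 0.345 ]
rail side [0.6798 0.0121 0.345 ]
rail side [ 0.6908 -0.1712  0.345 ]
planter [0.7374 0.0346 0.075 ]
planter [0.5783 0.0661 0.075 ]
planter [0.5919 0.3456 0.075 ]
planter [0.7851 0.3092 0.075 ]
```

```bash
cat >> h.py <<'E'
from scipy.spatial.transform import Rotation as R
np.set_printoptions(precision=4,suppress=True)
YAW=np.radians(-9); SX=np.array([np.cos(YAW),np.sin(YAW),0]);SY=np.array([-np.sin(YAW),np.cos(YAW),0]);Z=np.array([0,0,1.])
PIV=np.array([.5128,.0742,.185])
def pose(q,tilt,off=-.008,back=0.005,r=.105):
    """TCP pose gripping bar at cradle q (rad), tilt deg back; off along bar; grasp point 5mm behind TCP"""
    a=q-np.pi/4; g=PIV+r*(np.sin(a)*SX+np.cos(a)*Z)+off*SY
    t=np.radians(tilt); y=np.sin(t)*SX-np.cos(t)*Z; x=SY; z=np.cross(x,y)
    return g+back*y, R.from_matrix(np.c_[x,y,z])
def rel(p,Rt,p0,R0):
    s=R0.inv().apply(p-p0)/.5; w=(R0.inv()*Rt).as_rotvec()/np.pi
    return np.r_[s,w]
E
python3 - <<'E'
from h import *
o=robot.get_obs(); R0=R.from_quat(o["tool_rot"]); print(R0.as_matrix()); p0=o["position"]
for q,t,b in ((0,20,-.1),(0,20,.005)):
    p,Rt=pose(q,t,back=b); print(p,Rt.as_matrix()[:,1],Rt.as_matrix()[:,2],rel(p,Rt,p0,R0))
print("sprayer cap",onz("scene",384,206,.17))
i=vision.camera_info("wrist")["tool_from_camera"]
E
python3 - <<'E'
import cv2
b=cv2.imread("pics/side0.png"); cv2.imwrite("pics/gr.png",cv2.resize(b[0:170,50:200],None,fx=4,fy=4)[:600])
E
```

```text
[[ 0.953  -0.0008  0.303 ]
 [-0.303  -0.0015  0.953 ]
 [-0.0003 -1.     -0.0017]]
[0.4044 0.0833 0.3532] [ 0.3378 -0.0535 -0.9397] [-0.9281  0.147  -0.342 ] [ 0.7206 -0.2337 -0.8455 -0.0818 -0.5417 -0.0961]
[0.4399 0.0776 0.2545] [ 0.3378 -0.0535 -0.9397] [-0.9281  0.147  -0.342 ] [ 0.7916 -0.0364 -0.8344 -0.0818 -0.5417 -0.0961]
sprayer cap [ 0.3828 -0.069   0.17  ]
```

View pics/gr.png

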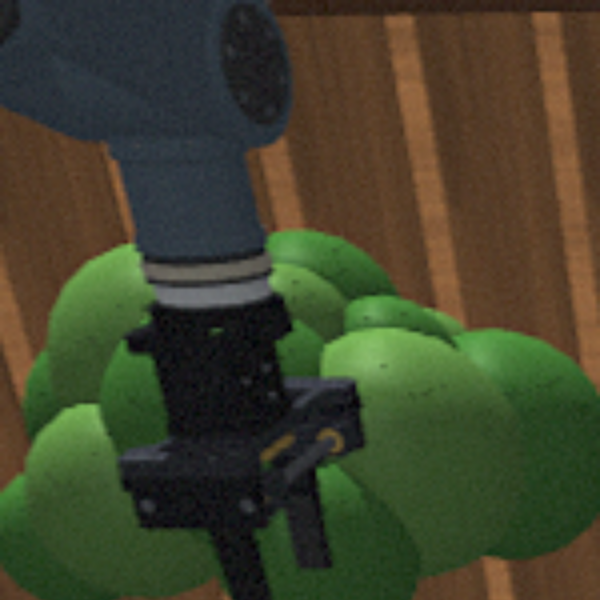

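```bash
cat >> h.py <<'E'
def posef(q,tilt,off=-.02,back=0.005,r=.105):
    p,Rt=pose(q,tilt,off,back,r); return p,Rt*R.from_euler('y',180,degrees=True)
E
python3 -m crank '[[0,-0.1,0,0,0,0,1],[0,-0.2,0,0,0,0,1],[0,-0.3,0,0,0,0,1],[0,-0.3,0,0,0,0,1]]' 25
python3 - <<'E'
from h import *
o=robot.get_obs(); R0=R.from_quat(o["tool_rot"]); p0=o["position"]; print(p0,o["q"],o["time"])
p,Rt=posef(0,20,back=-.1); print(p,rel(p,Rt,p0,R0))
print("pot rim?",onz("scene",372,425,.12), onz("scene",396,400,.22))
E
```

```text
time: 0.65
position: [0.1902, 0.5975, 0.3918]
tool_rot: [-0.695, 0.107, -0.11, 0.702]
ft_force: [1.2, -0.3, -0.1]
grip_width: 0.0872
[0.1902 0.5975 0.3918] [ 1.0846  0.3988  1.2202  0.0001  1.512  -0.1785] 0.65
[0.4026 0.0714 0.3532] [ 0.7233  0.0693 -0.8749  0.0886  0.4467 -0.0807]
pot rim? [0.5232 0.4126 0.12  ] [0.4871 0.396  0.22  ]
```

```bash
python3 -m crank '[[0.07,0,-0.08,0,0.04,0,1],[0.14,0,-0.17,0.01,0.09,-0.01,1],[0.22,0,-0.26,0.02,0.14,-0.02,1],[0.29,0,-0.35,0.03,0.18,-0.03,1],[0.36,0,-0.44,0.04,0.22,-0.04,1],[0.43,0,-0.53,0.05,0.27,-0.05,1],[0.51,0,-0.62,0.06,0.32,-0.06,1],[0.58,0,-0.7,0.07,0.36,-0.07,1],[0.65,0,-0.79,0.08,0.4,-0.08,1],[0.723,0,-0.875,0.089,0.447,-0.081,1]]'
python3 -m crank '[[0,0,0,0,0,0,1]]'
python3 - <<'E'
from h import *
import cv2
o=robot.get_obs(); R0=R.from_quat(o["tool_rot"]); p0=o["position"]; print(p0,o["q"],o["time"])
print(R0.as_matrix())
for b in (-.1,.005):
  for t in (20,30):
    p,Rt=posef(0,t,back=b); print(p,rel(p,Rt,p0,R0))
cv2.imwrite("pics/w1.png",vision.camera("wrist"))
cv2.imwrite("pics/s1.png",vision.camera("side"))
E
```

```text
time: 1.9
position: [0.4003, 0.0678, 0.3853]
tool_rot: [0.375, -0.436, 0.625, -0.528]
ft_force: [0.4, -0.2, -0.7]
grip_width: 0.087
time: 2.02
position: [0.4018, 0.0654, 0.3855]
tool_rot: [0.374, -0.436, 0.627, -0.526]
ft_force: [0.5, 0.5, -0.7]
grip_width: 0.0866
[0.4018 0.0654 0.3855] [-0.0876 -0.1015  1.8996 -0.0436  1.      0.0949] 2.025
[[-0.1664  0.3325  0.9283]
 [-0.986  -0.066  -0.1531]
 [ 0.0104 -0.9408  0.3388]]
[0.4026 0.0714 0.3532] [-0.0128  0.0605 -0.0224  0.0011 -0.0019  0.0042]
[0.387  0.0739 0.3458] [-0.0126  0.0637 -0.0571  0.0566 -0.0015  0.0044]
[0.438  0.0658 0.2545] [-0.0155  0.2705 -0.0217  0.0011 -0.0019  0.0042]
[0.4388 0.0657 0.2549] [-0.0156  0.2703 -0.0199  0.0566 -0.0015  0.0044]
```

View pics/w1.png

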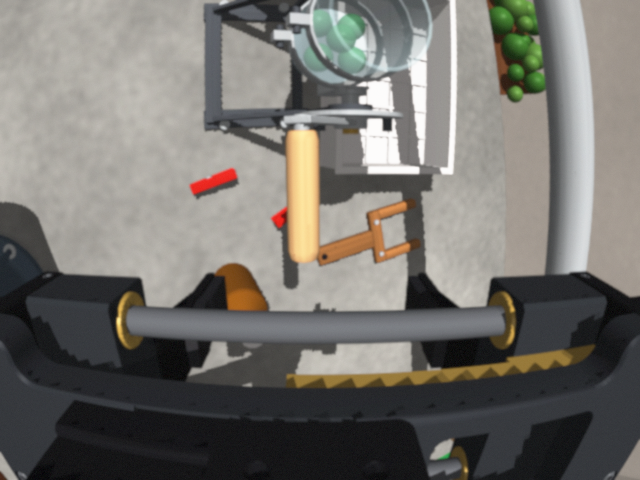

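View pics/s1.png

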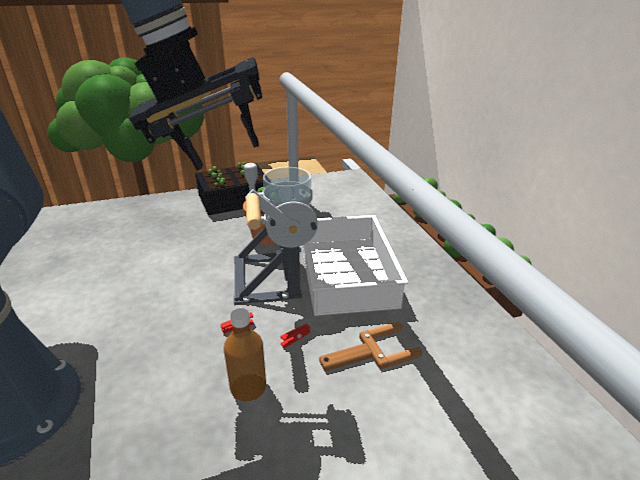

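```bash
cat >> h.py <<'E'
def wray(u,v,z):
    o=robot.get_obs(); i=vision.camera_info("wrist"); f=240/np.tan(np.radians(i["vfov"]/2)); T=i["tool_from_camera"]
    du,dv=u-i["cx"],v-i["cy"]; r=np.hypot(du,dv); th=r/f
    d=np.array([np.sin(th)*du/r,-np.sin(th)*dv/r,-np.cos(th)]); R0=R.from_quat(o["tool_rot"])
    c=o["position"]+R0.apply(T[:3,3]); w=R0.apply(T[:3,:3]@d); return c+w*(z-c[2])/w[2]
E
python3 - <<'E'
from h import *
a=wray(303,128,.259);b=wray(304,258,.259);print(a,b,np.linalg.norm(a-b),(a+b)/2, "pred",PIV+.105*(-.7071*SX+.7071*Z))
print("rail",wray(568,150,.345),wray(545,20,.345))
E
```

```text
[0.4477 0.1412 0.259 ] [0.4322 0.0417 0.259 ] 0.100686143692605 [0.4399 0.0914 0.259 ] pred [0.4395 0.0858 0.2592]
rail [0.6471 0.1055 0.345 ] [0.629  0.2126 0.345 ]
```

```bash
python3 -m crank '[[-0.015,0.0,-0.022,0,0,0.003,1],[-0.015,0.05,-0.022,0,0,0.003,1],[-0.015,0.1,-0.022,0,0,0.003,1],[-0.015,0.15,-0.022,0,0,0.003,1],[-0.015,0.2,-0.022,0,0,0.003,1],[-0.015,0.24,-0.022,0,0,0.003,1],[-0.015,0.26,-0.022,0,0,0.003,1],[-0.015,0.26,-0.022,0,0,0.003,1]]'
python3 - <<'E'
from h import *
import cv2
o=robot.get_obs(); R0=R.from_quat(o["tool_rot"]); p0=o["position"]; print(p0,o["q"],o["time"])
p,Rt=posef(0,20,back=0); print(p,rel(p,Rt,p0,R0))
cv2.imwrite("pics/w2.png",vision.camera("wrist"))
cv2.imwrite("pics/s2.png",vision.camera("side")[130:330,150:420])
E
```

```text
time: 3.12
position: [0.4349, 0.0713, 0.2599]
tool_rot: [0.375, -0.436, 0.621, -0.533]
ft_force: [-0.9, -0.2, 0.5]
grip_width: 0.0871
[0.4349 0.0713 0.2599] [-0.0732  0.137   2.062  -0.0491  0.5988  0.1148] 3.125
[0.4363 0.0661 0.2592] [ 0.01    0.0028  0.0037  0.0012  0.0015 -0.0002]
```

View pics/w2.png

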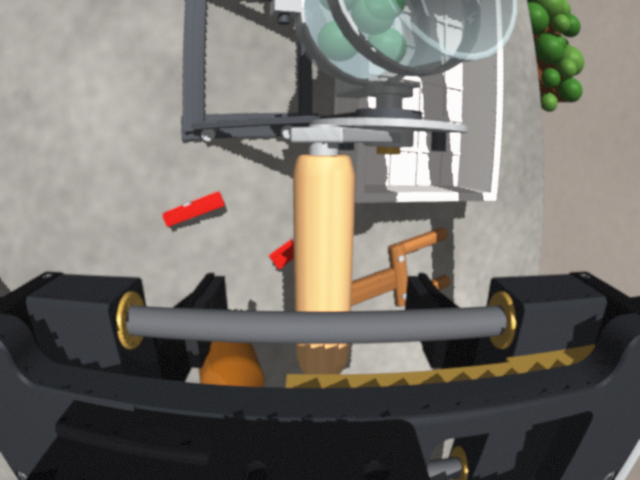

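View pics/s2.png

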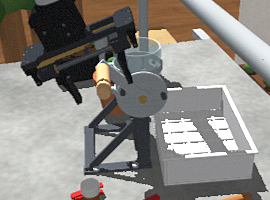

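```bash
python3 -m crank '[[0.002,0.003,0.005,0,0,0,0],[0.002,0.003,0.005,0,0,0,-1],[0.002,0.003,0.005,0,0,0,-1],[0.002,0.003,0.005,0,0,0,-1],[0.002,0.003,0.005,0,0,0,-1]]' 25
python3 - <<'E'
from h import *
o=robot.get_obs(); print(o["ft_force"],o["moment"],o["q"])
R0=R.from_quat(o["tool_rot"]); p0=o["position"]
for q,t in ((0,20),(.1,22),(.2,24),(.3,26),(.4,28),(.5,30)):
    p,Rt=posef(q,t,back=0,off=-.015); print(q,p,rel(p,Rt,p0,R0))
E
```

```text
time: 3.85
position: [0.4384, 0.0685, 0.2599]
tool_rot: [0.374, -0.436, 0.622, -0.532]
ft_force: [0.2, -0.5, -0.4]
grip_width: 0.0446
[ 0.1934 -0.504  -0.3528] [-0.031   0.2742 -0.046 ] [-0.0799  0.1409  2.0575 -0.047   0.5975  0.1094]
0 [0.4371 0.071  0.2592] [-0.0045  0.0002 -0.0035  0.0006  0.0006  0.0001]
0.1 [0.4448 0.0698 0.2663] [-0.0045 -0.0077  0.0159  0.0117  0.0006  0.0001]
0.2 [0.4532 0.0685 0.2725] [-0.0044 -0.0137  0.0361  0.0228  0.0006  0.    ]
0.3 [0.4621 0.067  0.2779] [-0.0044 -0.0176  0.0567  0.0339  0.0006  0.    ]
0.4 [0.4715 0.0656 0.2823] [-0.0044 -0.0195  0.0776  0.0451  0.0006  0.    ]
0.5 [0.4813 0.064  0.2858] [-0.0043 -0.0192  0.0986  0.0562  0.0006  0.    ]
```

```bash
python3 -m crank '[[0,0,0,0,0,0,-1],[0,0,0,0,0,0,-1],[0,0,0,0,0,0,-1],[0,0,0,0,0,0,-1]]' 25
python3 - <<'E'
from h import *
o=robot.get_obs(); print(o["ft_force"],o["moment"],o["q"],o["grip_width"])
R0=R.from_quat(o["tool_rot"]); p0=o["position"]
for q,t in ((0,20),(.1,22),(.2,24),(.3,26),(.4,28),(.5,30)):
    p,Rt=posef(q,t,back=0,off=-.015); print(q,p,rel(p,Rt,p0,R0))
E
```

```text
time: 4.35
position: [0.4378, 0.0686, 0.2597]
tool_rot: [0.374, -0.436, 0.622, -0.532]
ft_force: [-1.4, 1.4, 0.5]
grip_width: 0.0237
[-1.42    1.3742  0.4778] [-0.0511  0.5143  0.0225] [-0.0797  0.1409  2.058  -0.047   0.5982  0.1094] 0.02369208982333749
0 [0.4371 0.071  0.2592] [-0.0044  0.0001 -0.0023  0.001   0.0007  0.0001]
0.1 [0.4448 0.0698 0.2663] [-0.0044 -0.0079  0.0171  0.0121  0.0007  0.0001]
0.2 [0.4532 0.0685 0.2725] [-0.0043 -0.0139  0.0372  0.0232  0.0007  0.0001]
0.3 [0.4621 0.067  0.2779] [-0.0043 -0.0178  0.0579  0.0343  0.0007  0.    ]
0.4 [0.4715 0.0656 0.2823] [-0.0042 -0.0197  0.0788  0.0454  0.0007  0.    ]
0.5 [0.4813 0.064  0.2858] [-0.0042 -0.0195  0.0998  0.0566  0.0007  0.    ]
```

```bash
python3 -m crank '[[0,-0.004,0.012,0.006,0,0,-1],[0,-0.008,0.019,0.011,0,0,-1],[0,-0.011,0.029,0.017,0,0,-1],[0,-0.014,0.039,0.022,0,0,-1],[0,-0.016,0.049,0.028,0,0,-1],[0,-0.018,0.06,0.033,0,0,-1],[0,-0.019,0.07,0.039,0,0,-1],[0,-0.02,0.08,0.045,0,0,-1],[0,-0.02,0.091,0.05,0,0,-1],[0,-0.0195,0.101,0.056,0,0,-1]]'
python3 - <<'E'
from h import *
import cv2
o=robot.get_obs(); print(o["ft_force"],o["moment"],o["q"],o["grip_width"])
R0=R.from_quat(o["tool_rot"]); p0=o["position"]
d=p0-PIV; print("est r,q",np.hypot(d@SX,d[2]),np.arctan2(d@SX,d[2])+np.pi/4, d@SY)
for q,t in ((.5,30),(.6,32),(.7,34),(.8,36),(.9,38),(1,40)):
    p,Rt=posef(q,t,back=0,off=-.0178); print(q,p,rel(p,Rt,p0,R0))
cv2.imwrite("pics/s3.png",vision.camera("side")[100:330,150:450])
E
```

```text
time: 5.6
position: [0.477, 0.0621, 0.2833]
tool_rot: [0.329, -0.383, 0.656, -0.561]
ft_force: [-10.8, 0.0, 2.4]
grip_width: 0.0246
[-10.8212   0.032    2.3867] [-0.041   2.2444 -0.1234] [-0.0789  0.1284  2.0603 -0.0918  0.4444  0.1482] 0.024550190726339162
est r,q 0.10378502243841552 0.45756328724325335 -0.01753687761395721
0.5 [0.4808 0.0612 0.2858] [ 0.0006 -0.0006  0.0092  0.0039  0.001   0.0004]
0.6 [0.4909 0.0596 0.2882] [0.0006 0.0051 0.0294 0.015  0.001  0.0004]
0.7 [0.5012 0.058  0.2896] [0.0007 0.0129 0.0489 0.0261 0.001  0.0003]
0.8 [0.5115 0.0564 0.29  ] [0.0007 0.0225 0.0675 0.0372 0.001  0.0003]
0.9 [0.5219 0.0547 0.2893] [0.0007 0.0339 0.0851 0.0483 0.001  0.0003]
1 [0.5321 0.0531 0.2876] [0.0008 0.047  0.1015 0.0594 0.001  0.0003]
```

View pics/s3.png

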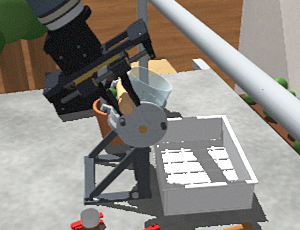

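```bash
cat >> h.py <<'E'
def seq(q0,q1,n,tf,off=-.0178):
    p0,R0=posef(q0,tf(q0),back=0,off=off)
    for q in np.linspace(q0,q1,n+1)[1:]:
        print(round(q,3),rel(*posef(q,tf(q),back=0,off=off),p0,R0)[1:4])
def stat():
    o=robot.get_obs(); d=o["position"]-PIV
    y=R.from_quat(o["tool_rot"]).as_matrix()[:,1]
    print("t",o["time"],"F",o["ft_force"],"w",o["grip_width"],"r,q",np.hypot(d@SX,d[2]),np.arctan2(d@SX,d[2])+np.pi/4,"off",d@SY,"tilt",np.degrees(np.arctan2(y@SX,-y[2])),"q",o["q"])
E
python3 - <<'E'
from h import *
tf=lambda q:30+(q-.5)*18
seq(.5,1,10,tf);seq(1,1.5,10,tf);seq(1.5,1.97,10,tf)
E
```

```text
0.55 [0.0027 0.0101 0.005 ]
0.6 [0.006  0.0201 0.01  ]
0.65 [0.0097 0.0299 0.015 ]
0.7 [0.0139 0.0396 0.02  ]
0.75 [0.0186 0.0489 0.025 ]
0.8 [0.0238 0.0581 0.03  ]
0.85 [0.0294 0.067  0.035 ]
0.9 [0.0354 0.0756 0.04  ]
0.95 [0.0419 0.0838 0.045 ]
1.0 [0.0487 0.0918 0.05  ]
1.05 [0.0084 0.0064 0.005 ]
1.1 [0.017  0.0123 0.01  ]
1.15 [0.026  0.0178 0.015 ]
1.2 [0.0352 0.0228 0.02  ]
1.25 [0.0446 0.0274 0.025 ]
1.3 [0.0543 0.0315 0.03  ]
1.35 [0.0642 0.0351 0.035 ]
1.4 [0.0742 0.0382 0.04  ]
1.45 [0.0844 0.0408 0.045 ]
1.5 [0.0946 0.0429 0.05  ]
1.547 [ 0.0099 -0.      0.0047]
1.594 [ 0.0197 -0.0006  0.0094]
1.641 [ 0.0295 -0.0015  0.0141]
1.688 [ 0.0393 -0.003   0.0188]
1.735 [ 0.049  -0.0049  0.0235]
1.782 [ 0.0586 -0.0072  0.0282]
1.829 [ 0.068  -0.01    0.0329]
1.876 [ 0.0774 -0.0132  0.0376]
1.923 [ 0.0865 -0.0169  0.0423]
1.97 [ 0.0955 -0.021   0.047 ]
```

```bash
python3 -m crank '[[0,0.003,0.01,0.005,0,0,-1],[0,0.006,0.02,0.01,0,0,-1],[0,0.01,0.03,0.015,0,0,-1],[0,0.014,0.04,0.02,0,0,-1],[0,0.019,0.049,0.025,0,0,-1],[0,0.024,0.058,0.03,0,0,-1],[0,0.029,0.067,0.035,0,0,-1],[0,0.035,0.076,0.04,0,0,-1],[0,0.042,0.084,0.045,0,0,-1],[0,0.049,0.092,0.05,0,0,-1]]'
python3 - <<'E'
from h import *
stat()
E
```

```text
time: 6.9
position: [0.5292, 0.0538, 0.2848]
tool_rot: [0.284, -0.33, 0.685, -0.585]
ft_force: [-8.2, -0.9, -1.0]
grip_width: 0.0242
t 6.9 F [-8.2412 -0.8988 -1.0228] w 0.024190648911101124 r,q 0.10166647892800786 0.9775517804446043 off -0.017585207339639523 tilt 38.37305752139572 q [-0.0823  0.1948  2.068  -0.2244  0.2158  0.2753]
```

```bash
cat > k.py <<'E'
from h import *
from scipy.optimize import least_squares
Ry=lambda a:R.from_euler('y',a).as_matrix(); Rz=lambda a:R.from_euler('z',a).as_matrix()
D=[([1.08453702,.528460478,1.43392228,0,1.18138665,-.178453],[.18896373,.5950026,.23556874]),
([1.0846,.3988,1.2202,.0001,1.512,-.1785],[.1902,.5975,.3918]),
([-.0876,-.1015,1.8996,-.0436,1.0,.0949],[.4018,.0654,.3855]),
([-.0732,.137,2.062,-.0491,.5988,.1148],[.4349,.0713,.2599]),
([-.0797,.1409,2.058,-.047,.5982,.1094],[.4378,.0686,.2597]),
([-.0789,.1284,2.0603,-.0918,.4444,.1482],[.477,.0621,.2833]),
([-.0823,.1948,2.068,-.2244,.2158,.2753],[.5292,.0538,.2848])]
def rows(q):
    q1,q2,q3,q4,q5,_=q; A=Rz(q1); B=A@Ry(q2); C=A@Ry(q2+q3); E=C@Rz(q4)@Ry(q5)
    return np.c_[A[:,0],A[:,2],B[:,2],C[:,0],C[:,2],E[:,2]]
M=np.vstack([rows(q) for q,_ in D]); b=np.hstack([p for _,p in D])
par=np.linalg.lstsq(M,b,rcond=None)[0]
def fk(q): 
    q1,q2,q3,q4,q5,q6=q; return rows(q)@par, Rz(q1)@Ry(q2+q3)@Rz(q4)@Ry(q5)@Rz(q6)
o=robot.get_obs(); RC=fk(o["q"])[1].T@R.from_quat(o["tool_rot"]).as_matrix()
def ik(p,Rt,q0):
    f=lambda q:np.r_[(fk(q)[0]-p)*5,(Rt.inv()*R.from_matrix(fk(q)[1]@RC)).as_rotvec()]
    s=least_squares(f,q0,bounds=([-3.08,-.75,.22,-1.43,0,-2.85],[3.08,2.2,2.44,4.57,2.65,2.85])); return s.x,s.cost
if __name__=="__main__":
    print(par,"res",np.abs(M@par-b).max())
    print(RC, o["q"])
    for T in (35,40,45,50,55):
        q=o["q"]
        for c in (1,1.2,1.4,1.6,1.8,1.95):
            q,co=ik(*posef(c,38+(T-38)*(c-1)/.95,back=0),q); print(T,c,q,round(co,6))
E
python3 k.py
```

```text
[0.1227 0.0891 0.4809 0.0317 0.3007 0.1006] res 0.10699317615589422
[[-0. -0. -1.]
 [-1.  0. -0.]
 [ 0.  1. -0.]] [-0.0823  0.1948  2.068  -0.2244  0.2158  0.2753]
35 1 [ 0.1281  0.2432  1.8979 -0.4661  0.3957  0.6617] 0.0
35 1.2 [ 0.1163  0.2868  1.8556 -0.4354  0.399   0.6242] 0.0
35 1.4 [ 0.1062  0.3324  1.8227 -0.4187  0.393   0.6028] 0.0
35 1.6 [ 0.098   0.3784  1.8001 -0.4147  0.378   0.596 ] 0.0
35 1.8 [ 0.0916  0.4235  1.7882 -0.424   0.3546  0.6044] 0.0
35 1.95 [ 0.0881  0.4561  1.7867 -0.4413  0.332   0.6221] 0.0
40 1 [ 0.1281  0.2432  1.8979 -0.4661  0.3957  0.6617] 0.0
40 1.2 [ 0.1171  0.286   1.8617 -0.4711  0.3798  0.6587] 0.0
40 1.4 [ 0.1077  0.3308  1.8351 -0.4929  0.3543  0.6747] 0.0
40 1.6 [ 0.1001  0.3763  1.8187 -0.5368  0.3203  0.715 ] 0.0
40 1.8 [ 0.0943  0.4212  1.813  -0.6138  0.2794  0.7904] 0.0
40 1.95 [ 0.0912  0.454   1.8159 -0.7057  0.246   0.8825] 0.0
45 1 [ 0.1281  0.2432  1.8979 -0.4661  0.3957  0.6617] 0.0
45 1.2 [ 0.1179  0.2852  1.8679 -0.5105  0.361   0.697 ] 0.0
45 1.4 [ 0.1092  0.3296  1.8474 -0.5848  0.3177  0.7646] 0.0
45 1.6 [ 0.1021  0.375   
[... 203 characters left out ...]
7  0.6617] 0.0
50 1.2 [ 0.1187  0.2846  1.8741 -0.5543  0.3428  0.7397] 0.0
50 1.4 [ 0.1106  0.3288  1.8597 -0.6999  0.2841  0.8776] 0.0
50 1.6 [ 0.1041  0.3747  1.8553 -0.9543  0.228   1.1268] 0.0
50 1.8 [ 0.0993  0.4213  1.861  -1.3848  0.1933  1.5546] 0.0
50 1.95 [ 0.0961  0.4515  1.8476 -1.43    0.1903  1.6001] 0.001053
55 1 [ 0.1281  0.2432  1.8979 -0.4661  0.3957  0.6617] 0.0
55 1.2 [ 0.1194  0.284   1.8802 -0.6029  0.3252  0.7872] 0.0
55 1.4 [ 0.112   0.3283  1.8718 -0.8437  0.255   1.0195] 0.0
55 1.6 [ 0.106   0.3752  1.8731 -1.2783  0.2056  1.4482] 0.0
55 1.8 [ 0.1006  0.4172  1.8526 -1.43    0.199   1.5975] 0.001757
55 1.95 [ 0.0975  0.4462  1.8338 -1.43    0.198   1.5977] 0.007595
```

```bash
sed -i 's/np.c_\[A\[:,0\],A\[:,2\]/np.c_[A[:,0],A[:,1],A[:,2]/' k.py; python3 k.py
```

```text
[-0.      0.111   0.2743  0.588   0.1141  0.3917  0.2915] res 3.63609834601597e-05
[[-0. -0. -1.]
 [-1.  0. -0.]
 [ 0.  1. -0.]] [-0.0823  0.1948  2.068  -0.2244  0.2158  0.2753]
35 1 [-0.0912  0.1914  2.0559 -0.1745  0.2356  0.2217] 0.0
35 1.2 [-0.0952  0.2293  2.0174 -0.1544  0.2464  0.1989] 0.0
35 1.4 [-0.0986  0.271   1.9857 -0.1436  0.247   0.1862] 0.0
35 1.6 [-0.1012  0.3148  1.9612 -0.1398  0.2384  0.181 ] 0.0
35 1.8 [-0.1032  0.3593  1.9445 -0.1425  0.2216  0.183 ] 0.0
35 1.95 [-0.1044  0.3924  1.9371 -0.1495  0.2041  0.1896] 0.0
40 1 [-0.0912  0.1914  2.0559 -0.1745  0.2356  0.2217] 0.0
40 1.2 [-0.0945  0.2301  2.0303 -0.1831  0.215   0.228 ] 0.0
40 1.4 [-0.0973  0.2729  2.0114 -0.2064  0.184   0.2496] 0.0
40 1.6 [-0.0994  0.3185  1.9997 -0.2576  0.1437  0.2998] 0.0
40 1.8 [-0.101   0.3657  1.9953 -0.3841  0.0957  0.4257] 0.0
40 1.95 [-0.1018  0.4016  1.9971 -0.6626  0.0577  0.7041] 0.0
45 1 [-0.0912  0.1914  2.0559 -0.1745  0.2356  0.2217] 0.0
45 1.2 [-0.0938  0.2314  2.0432 -0.2221  0.1835  0.2674] 0.0
45 1.4 [-0.0959  0.2765  2.037  -0.3377  0.1212  0.3816] 0.0
45 1.6 [-0
[... 245 characters left out ...]
 1.2 [-0.0931  0.233   2.056  -0.278   0.152   0.3236] 0.0
50 1.4 [-0.0946  0.2818  2.0623 -0.7366  0.0635  0.7812] 0.0
50 1.6 [-0.0971  0.326   2.0483 -1.43    0.0411  1.4733] 0.00062
50 1.8 [-0.0997  0.365   2.0227 -1.43    0.0378  1.4719] 0.004588
50 1.95 [-0.1009  0.3941  2.0064 -1.43    0.036   1.4714] 0.010374
55 1 [-0.0912  0.1914  2.0559 -0.1745  0.2356  0.2217] 0.0
55 1.2 [-0.0923  0.2351  2.0688 -0.364   0.1209  0.41  ] 0.0
55 1.4 [-0.0939  0.2845  2.0768 -1.43    0.0443  1.475 ] 9.7e-05
55 1.6 [-0.0975  0.3214  2.0467 -1.43    0.04    1.4727] 0.00379
55 1.8 [-0.1001  0.3593  2.0203 -1.43    0.0364  1.4711] 0.013622
55 1.95 [-0.1013  0.3876  2.0036 -1.43    0.0344  1.4705] 0.025628
```

```bash
python3 - <<'E'
from h import *
import cv2
a=cv2.imread("pics/scene0.png").mean(2); b=cv2.imread("pics/side0.png").mean(2)
for r in (150,210,250,300): print(r,a[r,235:320].astype(int))
for c in (420,520): print(c,b[130:330,c].astype(int)[::1])
E
cat > lean.py <<'E'
from k import *
q0=np.array(o["q"])
for phi in (-30,-20,20,30):
  q=q0.copy()
  for c,t in ((.97,38),(.97,38.01),(1.2,42),(1.4,46),(1.6,50),(1.8,53),(1.95,55)):
    p,Rt=posef(c,t,back=0); ph=phi if t!=38 else phi/2
    q,co=ik(p,Rt*R.from_euler('z',ph,degrees=True),q); print(phi,c,t,q,round(co,6), (Rt*R.from_euler('z',ph,degrees=True)).as_matrix()[:,1]@SY)
E
python3 lean.py
```

```text
150 [141 142 138 122  83  59  51  51  52  56  53  51  52  56  56  50  72 114
 134 126 105  99 116 133 144 154 157 164 171 182 184 185 187 183 179 175
 169 159 146 133 130 133 139 141 140 140 141 138 139 140 141 140 145 142
 143 142 141 140 137 136 137 138 138 141 142 140 141 136 137 135 137 139
 140 136 133 137 139 134 138 139 140 138 134 134 136]
210 [153 151 152 155 155 152 154 149 144 140 103  72  69  75  72  69  67  65
  70  71  68  72  65  67  81 137 154 151 122 104 107 126 140 149 153 162
 170 174 176 183 186 187 182 179 173 168 158 153 145 128 126 142 155 154
 158 154 156 154 150 149 154 152 151 152 154 149 149 149 145 144 143 143
 142 144 142 143 142 147 148 150 152 148 149 147 142]
250 [140 144 144 144 142 143 148 149 149 148 146 140 144 145 134 102  81  76
  78  80  76  74  70  67  70  69  65  70  69  66  75  93 102  99  91 104
 119 134 140 151 157 163 169 173 179 184 187 186 181 173 173 169 166 160
 151 134 122 115 103 104 102  99  98  93  91  88  93  94  90  94  93  97
  94  94  92  98  98  98 102  99  98 102 102 103  99]
300 [138 140 139 141 143 146 138 102  74 126 212 2
[... 3637 characters left out ...]
3575] 0.0 0.3420201433256688
20 1.95 55 [-0.3711  0.5126  2.1903  2.2307  0.6816 -2.4967] 0.0 0.3420201433256686
30 0.97 38 [-0.3152  0.181   2.1029  1.0124  0.4244 -1.1026] 0.0 0.2588190451025208
30 0.97 38.01 [-0.5056  0.2477  2.106   1.2039  0.7734 -1.4408] 0.0 0.5000000000000002
30 1.2 42 [-0.4963  0.3     2.1077  1.3504  0.7489 -1.6111] 0.0 0.5000000000000002
30 1.4 46 [-0.4911  0.3577  2.1203  1.5177  0.7444 -1.813 ] 0.0 0.49999999999999983
30 1.6 50 [-0.4874  0.4259  2.1374  1.6944  0.7662 -2.033 ] 0.0 0.4999999999999999
30 1.8 53 [-0.4834  0.4967  2.149   1.8339  0.8039 -2.2128] 0.0 0.5000000000000001
30 1.95 55 [-0.4815  0.5522  2.1584  1.9246  0.8425 -2.3363] 0.0 0.4999999999999999
```

```bash
python3 - <<'E'
from h import *
for a,b,r in ((262.5,285,210),(268.5,291,250),(276.5,300.5,300),(254,275,150)):
    # rail along y: distance from camera-ray tangent: plane bisect
    o,d1=ray("scene",a,r);_,d2=ray("scene",b,r)
    d1=d1[[0,2]]/np.linalg.norm(d1[[0,2]]);d2=d2[[0,2]]/np.linalg.norm(d2[[0,2]]);m=d1+d2
    print("scene x at .345",o[0]+m[0]*(.345-o[2])/m[1], "width ang->R",np.sin(np.arccos(d1@d2)/2)*np.hypot(*( (np.array([o[0]+m[0]*(.345-o[2])/m[1],.345])-o[[0,2]]))))
for c,a,b in ((420,177,224),(520,256.5,316)):
    o,d1=ray("side",c,a);_,d2=ray("side",c,b)
    d1=d1[[0,2]]/np.linalg.norm(d1[[0,2]]);d2=d2[[0,2]]/np.linalg.norm(d2[[0,2]]);m=d1+d2
    x=o[0]+m[0]*(.345-o[2])/m[1]
    print("side",x,np.sin(np.arccos(d1@d2)/2)*np.hypot(x-o[0],.345-o[2]))
p,_=posef(1.95,55,back=0);print(p)
E
```

```text
scene x at .345 0.6558543363456872 width ang->R 0.021597441034565668
scene x at .345 0.6560686319053575 width ang->R 0.02039995766385679
scene x at .345 0.6541865937438441 width ang->R 0.020348331908604883
scene x at .345 0.6560059464646177 width ang->R 0.022105301294818212
side 0.648924546810189 0.024292925793778414
side 0.6519504623115068 0.02265048830406122
[0.6049 0.0394 0.2265]
```

```bash
python3 -m crank '[[0,0,0,0,0,0.01,-1],[0,0,0,0,0,0.022,-1],[0,0,0,0,0,0.034,-1],[0,0,0,0,0,0.046,-1],[0,0,0,0,0,0.058,-1],[0,0,0,0,0,0.07,-1],[0,0,0,0,0,0.082,-1],[0,0,0,0,0,0.094,-1],[0,0,0,0,0,0.105,-1],[0,0,0,0,0,0.111,-1]]'
cat >> h.py <<'E'
def posel(c,t,phi=20,off=-.0178):
    p,Rt=posef(c,t,back=0,off=off); return p,Rt*R.from_euler('z',phi,degrees=True)
def seql(L,phi=20):
    p0,R0=posel(*L[0],phi)
    for c,t in L[1:]: print(round(c,3),round(t,1),rel(*posel(c,t,phi),p0,R0))
E
python3 - <<'E'
from h import *
import cv2
stat()
cs=np.linspace(1,1.5,11); seql([(c,39+(c-1)*18) for c in cs])
cs=np.linspace(1.5,1.97,11); seql([(c,48+(c-1.5)*15) for c in cs])
cv2.imwrite("pics/s4.png",cv2.resize(vision.camera("side")[80:330,100:430],None,fx=2,fy=2))
E
```

```text
time: 8.15
position: [0.53, 0.0557, 0.285]
tool_rot: [-0.222, 0.373, -0.571, 0.697]
ft_force: [-3.1, 4.9, -7.9]
grip_width: 0.024
t 8.15 F [-3.1156  4.9345 -7.8973] w 0.024048611308352556 r,q 0.10195777173502998 0.9817706802650096 off -0.01555890377169662 tilt 38.39847563098164 q [-0.3754  0.2053  2.1156  1.1615  0.5299 -1.3034]
1.05 39.9 [ 0.0029  0.0079  0.0064  0.0047 -0.0017  0.    ]
1.1 40.8 [ 0.0058  0.016   0.0123  0.0094 -0.0034  0.    ]
1.15 41.7 [ 0.0089  0.0244  0.0178  0.0141 -0.0051  0.    ]
1.2 42.6 [ 0.012   0.0331  0.0228  0.0188 -0.0068  0.    ]
1.25 43.5 [ 0.0153  0.0419  0.0274  0.0235 -0.0086  0.    ]
1.3 44.4 [ 0.0186  0.051   0.0315  0.0282 -0.0103  0.    ]
1.35 45.3 [ 0.0219  0.0603  0.0351  0.0329 -0.012   0.    ]
1.4 46.2 [ 0.0254  0.0697  0.0382  0.0376 -0.0137  0.    ]
1.45 47.1 [ 0.0289  0.0793  0.0408  0.0423 -0.0154  0.    ]
1.5 48.0 [ 0.0324  0.0889  0.0429  0.047  -0.0171 -0.    ]
1.547 48.7 [ 0.0034  0.0093 -0.      0.0037 -0.0013  0.    ]
1.594 49.4 [ 0.0067  0.0185 -0.0006  0.0074 -0.0027  0.    ]
1.641 50.1 [ 0.0101  0.0278 -0.0015  0.011  -0.004   0.    ]
1.688 50.8 [ 0.0134  0.0369 -0.003   0.0147 -0.0054  0.    ]
1.735 51.5 [ 0.0168  0.046  -0.0049  0.0184 -0.0067  0.    ]
1.782 52.2 [ 0.02    0.055  -0.0072  0.0221 -0.008   0.    ]
1.829 52.9 [ 0.0233  0.0639 -0.01    0.0258 -0.0094 -0.    ]
1.876 53.6 [ 0.0265  0.0727 -0.0132  0.0294 -0.0107  0.    ]
1.923 54.3 [ 0.0296  0.0813 -0.0169  0.0331 -0.0121  0.    ]
1.97 55.0 [ 0.0327  0.0897 -0.021   0.0368 -0.0134  0.    ]
```

View pics/s4.png

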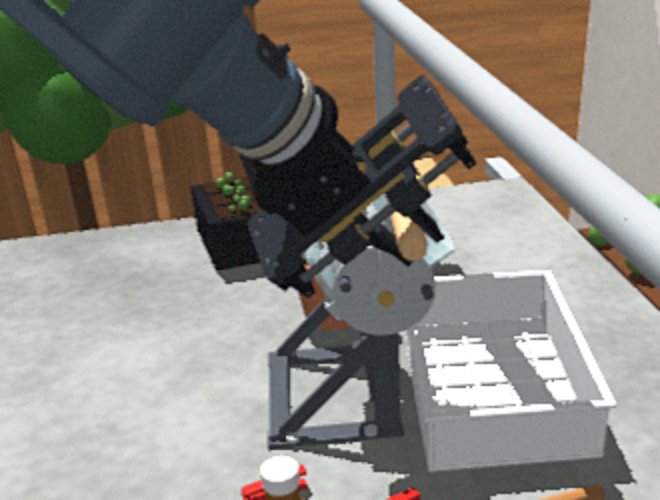

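```bash
python3 -m crank '[[0.003,0.008,0.006,0.005,-0.002,0,-1],[0.006,0.016,0.012,0.009,-0.003,0,-1],[0.009,0.024,0.018,0.014,-0.005,0,-1],[0.012,0.033,0.023,0.019,-0.007,0,-1],[0.015,0.042,0.027,0.024,-0.009,0,-1],[0.019,0.051,0.032,0.028,-0.01,0,-1],[0.022,0.06,0.035,0.033,-0.012,0,-1],[0.025,0.07,0.038,0.038,-0.014,0,-1],[0.029,0.079,0.041,0.042,-0.015,0,-1],[0.032,0.089,0.043,0.047,-0.017,0,-1]]'
python3 - <<'E'
from h import *
import cv2
stat()
cv2.imwrite("pics/s5.png",cv2.resize(vision.camera("side")[80:330,100:430],None,fx=2,fy=2))
E
```

```text
time: 9.45
position: [0.5782, 0.0477, 0.2643]
tool_rot: [-0.184, 0.308, -0.592, 0.721]
ft_force: [-6.3, 3.0, 4.2]
grip_width: 0.0234
t 9.45 F [-6.316   2.964   4.2146] w 0.02337326021577589 r,q 0.10500794465208362 1.4996750972877901 off -0.015926344667501924 tilt 47.82767593205379 q [-0.3646  0.3418  2.1444  1.7756  0.5118 -1.9678]
```

View pics/s5.png

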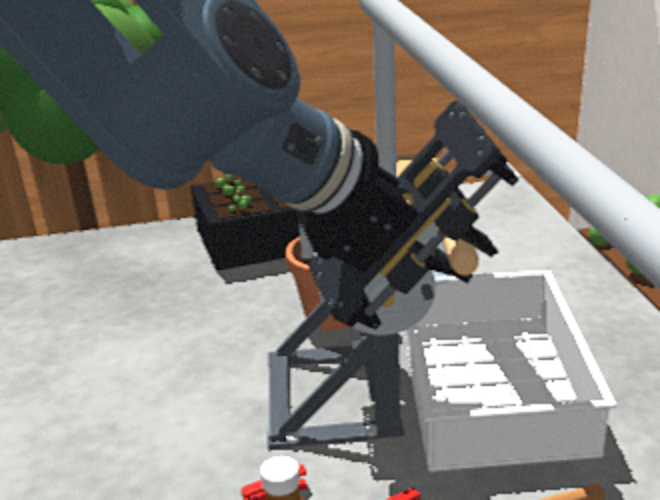

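```bash
python3 -m crank '[[0.003,0.009,0,0.004,-0.001,0,-1],[0.007,0.019,-0.001,0.007,-0.003,0,-1],[0.01,0.028,-0.002,0.011,-0.004,0,-1],[0.013,0.037,-0.003,0.015,-0.005,0,-1],[0.017,0.046,-0.005,0.018,-0.007,0,-1],[0.02,0.055,-0.007,0.022,-0.008,0,-1],[0.023,0.064,-0.01,0.026,-0.009,0,-1],[0.026,0.073,-0.013,0.029,-0.011,0,-1],[0.03,0.081,-0.017,0.033,-0.012,0,-1],[0.032,0.088,-0.02,0.037,-0.013,0,-1]]'
python3 - <<'E'
from h import *
import cv2
stat()
cv2.imwrite("pics/s6.png",cv2.resize(vision.camera("side")[80:330,100:430],None,fx=2,fy=2))
cv2.imwrite("pics/c6.png",cv2.resize(vision.camera("scene")[190:430,200:440],None,fx=2.5,fy=2.5))
E
```

```text
time: 10.75
position: [0.6128, 0.0422, 0.2318]
tool_rot: [-0.147, 0.252, -0.607, 0.739]
ft_force: [6.1, 4.4, 11.5]
grip_width: 0.0231
t 10.75 F [ 6.1192  4.3795 11.5181] w 0.023109260518783366 r,q 0.11387148214898248 1.9326722410841015 off -0.015995089508422083 tilt 56.0686856554021 q [-0.3604  0.5125  2.1772  2.2425  0.6863 -2.4995]
```

View pics/s6.png

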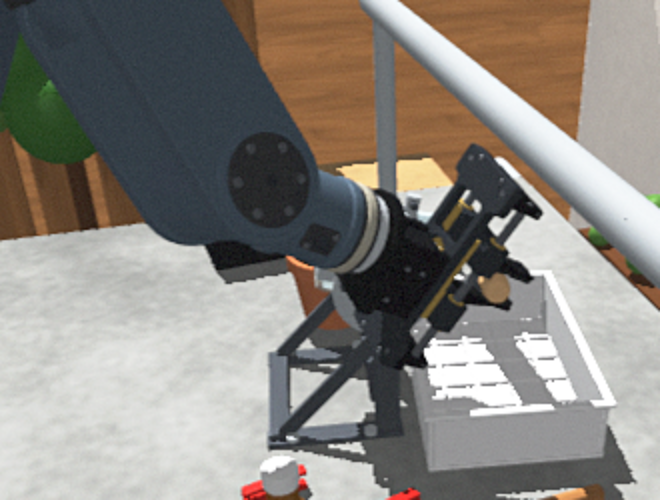

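View pics/c6.png

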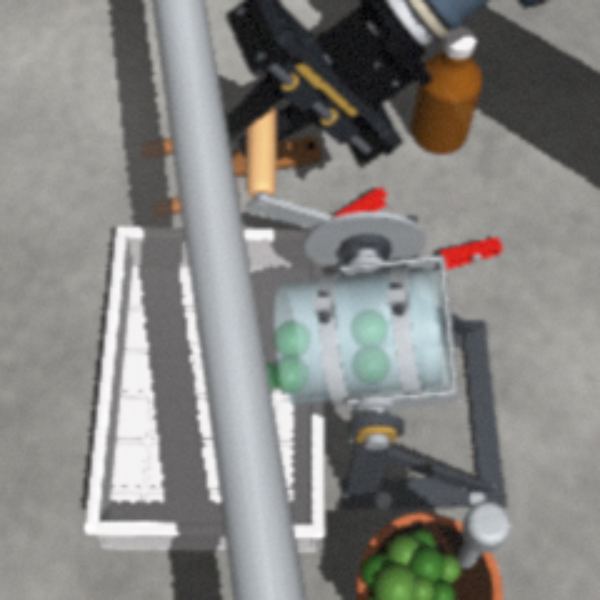

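```bash
python3 - <<'E'
from h import *
import cv2
stat()
for z in (.2265,.24): 
    for u in (262,): print(z,(onz("scene",200+u/2.5,190+190/2.5,z)-PIV)@SX,(onz("scene",200+u/2.5,190+190/2.5,z)-PIV)@SY)
for c in (1.7,1.8,1.9,1.95): print(c,.105*np.sin(c-np.pi/4),.185+.105*np.cos(c-np.pi/4))
cv2.imwrite("pics/w6.png",vision.camera("wrist"))
E
```

```text
t 10.85 F [9.5058 6.2289 8.7919] w 0.02309334190235689 r,q 0.11390071324120547 1.9367002081436526 off -0.016040331597280584 tilt 56.02228036011396 q [-0.3604  0.5133  2.1765  2.2418  0.6858 -2.4986]
0.2265 0.08765091527092574 0.039604613500493456
0.24 0.08760367841230503 0.04742058572071732
1.7 0.08319357141584262 0.24906114013251007
1.8 0.08917339257683804 0.24043560278681134
1.9 0.09426222267601023 0.23125617122264078
1.95 0.09645626445442336 0.22648721547053194
```

View pics/w6.png

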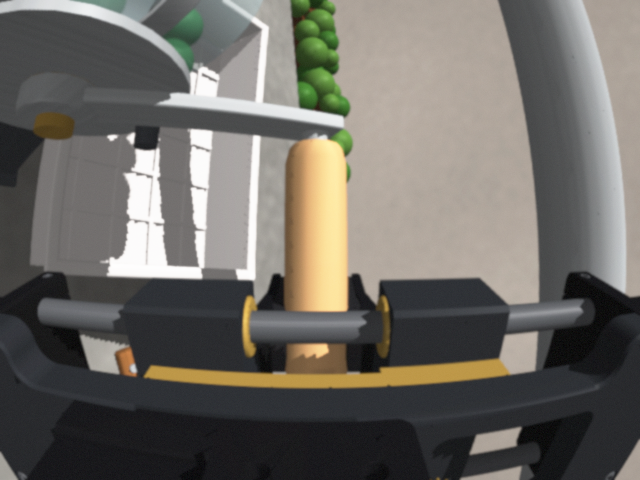

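```bash
python3 - <<'E'
from h import *
p0,R0=posel(1.963,55)
for c in (1.76,1.79,1.82): print(rel(*posel(c,55),p0,R0))
o=robot.get_obs(); print(rel(p0,R0,o["position"],R.from_quat(o["tool_rot"])))
E
python3 -m crank '[[0,0,0,0,0,0,1],[0,0,0,0,0,0,1],[0,0,0,0,0,0,1],[0,0,0,0,0,0,1]]'
python3 - <<'E'
from h import *
import cv2
stat()
p0,R0=posel(1.963,55)
o=robot.get_obs(); print(rel(p0,R0,o["position"],R.from_quat(o["tool_rot"])))
cv2.imwrite("pics/w7.png",vision.camera("wrist"))
cv2.imwrite("pics/c7.png",cv2.resize(vision.camera("scene")[190:430,200:440],None,fx=2.5,fy=2.5))
E
```

```text
[-0.013  -0.0357  0.0191  0.      0.      0.    ]
[-0.011  -0.0302  0.0168  0.      0.      0.    ]
[-0.009  -0.0248  0.0143  0.      0.      0.    ]
[ 0.0016 -0.0057 -0.0181 -0.0052  0.0018 -0.0013]
time: 11.4
position: [0.6067, 0.0421, 0.2254]
tool_rot: [-0.153, 0.26, -0.607, 0.736]
ft_force: [-0.6, -0.5, -0.5]
grip_width: 0.0552
t 11.4 F [-0.5536 -0.5212 -0.4529] w 0.05515226466085653 r,q 0.10574528911842217 1.964585156936489 off -0.01697908715574741 tilt 54.90682945650637 q [-0.3617  0.5154  2.1864  2.2399  0.6764 -2.4982]
[ 0.0012 -0.0016 -0.0011  0.0005 -0.      0.    ]
```

View pics/w7.png

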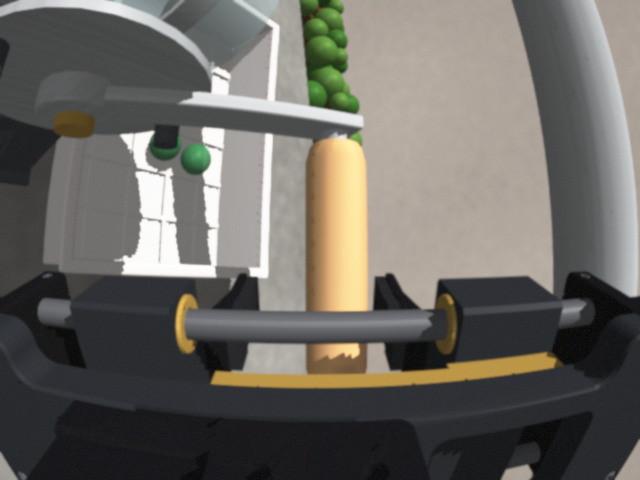

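View pics/c7.png

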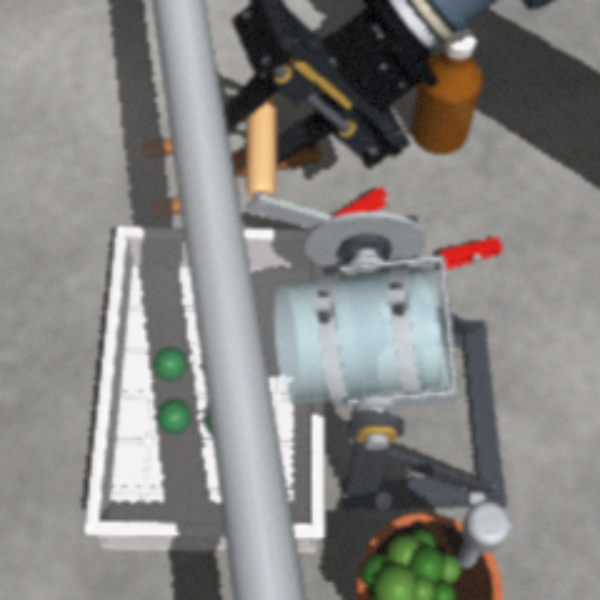

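```bash
python3 -m crank '[[-0.004,-0.01,0.009,0,0,0,1],[-0.008,-0.02,0.017,0,0,0,1],[-0.011,-0.03,0.017,0,0,0,1],[-0.011,-0.03,0.017,0,0,0,-1],[-0.011,-0.03,0.017,0,0,0,-1],[-0.011,-0.03,0.017,0,0,0,-1],[-0.011,-0.03,0.017,0,0,0,-1],[-0.011,-0.03,0.017,0,0,0,-1],[-0.011,-0.03,0.017,0,0,0,-1],[-0.011,-0.03,0.017,0,0,0,-1]]' 60
python3 - <<'E'
from h import *
import cv2
stat()
cs=np.linspace(1.79,2.03,7); seql([(c,55) for c in cs])
cv2.imwrite("pics/w8.png",vision.camera("wrist"))
E
```

```text
time: 12.75
position: [0.5986, 0.0437, 0.2415]
tool_rot: [-0.153, 0.259, -0.606, 0.736]
ft_force: [-2.6, 1.8, -6.2]
grip_width: 0.0249
t 12.75 F [-2.6194  1.7679 -6.2466] w 0.024947061043674824 r,q 0.10586622892041093 1.792831321033491 off -0.016692116897649944 tilt 54.907400590245594 q [-0.3661  0.4676  2.1938  2.1928  0.654  -2.4442]
1.83 55 [ 0.0026  0.0072 -0.0034  0.      0.      0.    ]
1.87 55 [ 0.0052  0.0143 -0.0071  0.      0.      0.    ]
1.91 55 [ 0.0077  0.0213 -0.011   0.      0.      0.    ]
1.95 55 [ 0.0102  0.0281 -0.0153  0.      0.      0.    ]
1.99 55 [ 0.0126  0.0347 -0.0199  0.      0.      0.    ]
2.03 55 [ 0.015   0.0411 -0.0247  0.      0.      0.    ]
```

View pics/w8.png

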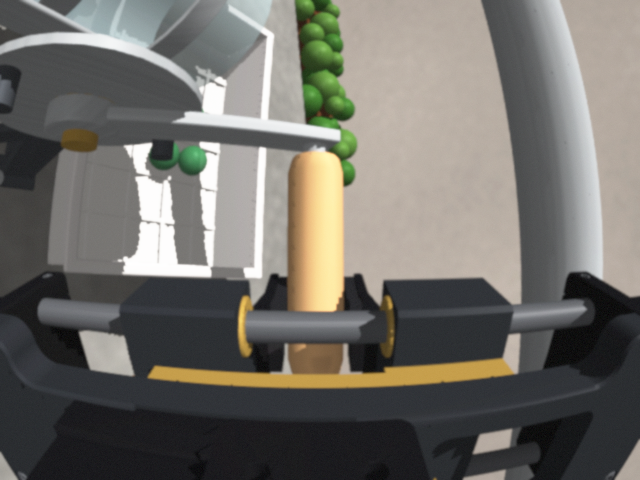

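```bash
python3 -m crank '[[0.003,0.007,-0.003,0,0,0,-1],[0.005,0.014,-0.007,0,0,0,-1],[0.008,0.021,-0.011,0,0,0,-1],[0.01,0.028,-0.015,0,0,0,-1],[0.012,0.033,-0.018,0,0,0,-1],[0.012,0.033,-0.018,0,0,0,-1],[0.012,0.033,-0.018,0,0,0,-1]]'
python3 - <<'E'
from h import *
import cv2
stat()
cv2.imwrite("pics/c9.png",cv2.resize(vision.camera("scene")[190:430,200:440],None,fx=2.5,fy=2.5))
cv2.imwrite("pics/w9.png",vision.camera("wrist"))
E
```

```text
time: 13.68
position: [0.6074, 0.0423, 0.2261]
tool_rot: [-0.151, 0.258, -0.607, 0.736]
ft_force: [-11.1, -3.9, 11.6]
grip_width: 0.0235
t 13.675 F [-11.1266  -3.918   11.5916] w 0.023518883266735503 r,q 0.10661420432979296 1.9607207425760464 off -0.01666948724343271 tilt 55.17264083338093 q [-0.3616  0.5164  2.1867  2.2443  0.6813 -2.5021]
```

View pics/c9.png

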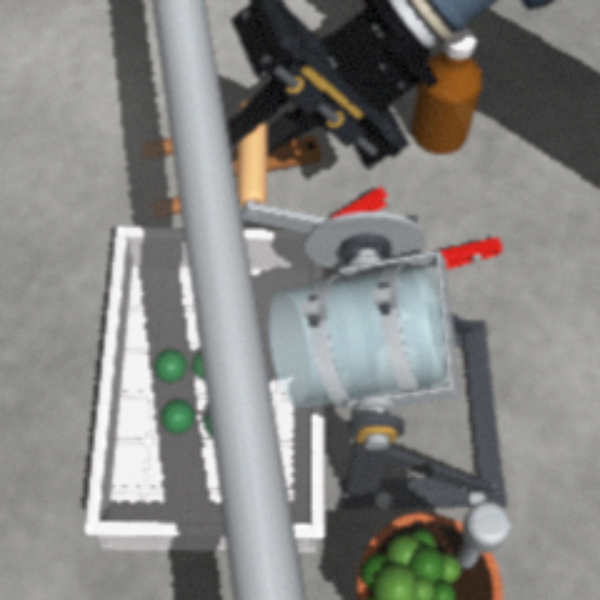

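View pics/w9.png

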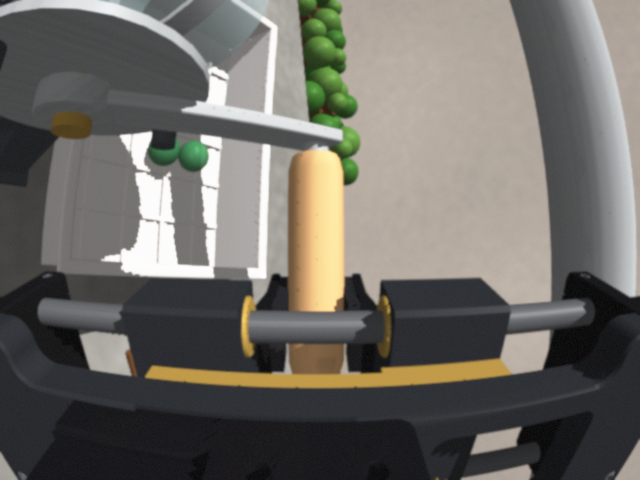

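```bash
python3 -m crank '[[0,0,0,0,0,0,-1],[0,0,0,0,0,0,-1]]'
python3 - <<'E'
from h import *
p=onz("scene",300.8,270.8,.2265)-PIV;print(p@SX,p@SY)
a=wray(316,150,.2265)-PIV;print("wrist lever end",a@SX,a@SY)
stat()
p0,R0=posel(1.98,55)
cs=np.linspace(1.98,1.5,11); seql([(c,48+(c-1.5)*15) for c in cs])
cs=np.linspace(1.5,1.0,11); seql([(c,39+(c-1)*18) for c in cs])
E
```

```text
time: 14.02
position: [0.6074, 0.0423, 0.2261]
tool_rot: [-0.151, 0.258, -0.607, 0.736]
ft_force: [-10.7, -3.5, 11.5]
grip_width: 0.0235
0.09599431223430539 0.05112065222126138
wrist lever end 0.09725182236519274 0.05435732698104424
t 14.025 F [-10.7348  -3.4725  11.5016] w 0.023474850418404598 r,q 0.10663893409046205 1.9607451255507025 off -0.016689134210410923 tilt 55.17324528747341 q [-0.3616  0.5164  2.1867  2.2443  0.6812 -2.5021]
1.932 54.5 [-0.0029 -0.008   0.0054 -0.0038  0.0014  0.    ]
1.884 53.8 [-0.0059 -0.0162  0.0103 -0.0075  0.0027  0.    ]
1.836 53.0 [-0.009  -0.0247  0.0149 -0.0113  0.0041  0.    ]
1.788 52.3 [-0.0121 -0.0334  0.019  -0.015   0.0055  0.    ]
1.74 51.6 [-0.0154 -0.0422  0.0226 -0.0188  0.0068  0.    ]
1.692 50.9 [-0.0186 -0.0512  0.0258 -0.0226  0.0082  0.    ]
1.644 50.2 [-0.0219 -0.0603  0.0286 -0.0263  0.0096  0.    ]
1.596 49.4 [-0.0253 -0.0695  0.0309 -0.0301  0.0109  0.    ]
1.548 48.7 [-0.0287 -0.0788  0.0327 -0.0338  0.0123  0.    ]
1.5 48.0 [-0.0321 -0.0882  0.034  -0.0376  0.0137 -0.    ]
1.45 47.1 [-0.0036 -0.0099 -0.0005 -0.0047  0.0017  0.    ]
1.4 46.2 [-0.0072 -0.0197 -0.0014 -0.0094  0.0034  0.    ]
1.35 45.3 [-0.0107 -0.0294 -0.0029 -0.0141  0.0051  0.    ]
1.3 44.4 [-0.0142 -0.0391 -0.005  -0.0188  0.0068  0.    ]
1.25 43.5 [-0.0177 -0.0487 -0.0075 -0.0235  0.0086  0.    ]
1.2 42.6 [-0.0212 -0.0581 -0.0105 -0.0282  0.0103  0.    ]
1.15 41.7 [-0.0245 -0.0674 -0.0141 -0.0329  0.012   0.    ]
1.1 40.8 [-0.0279 -0.0765 -0.0181 -0.0376  0.0137  0.    ]
1.05 39.9 [-0.0311 -0.0855 -0.0226 -0.0423  0.0154  0.    ]
1.0 39.0 [-0.0343 -0.0941 -0.0276 -0.047   0.0171  0.    ]
```

```bash
python3 -m crank '[[-0.003,-0.008,0.005,-0.004,0.001,0,-1],[-0.006,-0.016,0.01,-0.008,0.003,0,-1],[-0.009,-0.025,0.015,-0.011,0.004,0,-1],[-0.012,-0.033,0.019,-0.015,0.005,0,-1],[-0.015,-0.042,0.023,-0.019,0.007,0,-1],[-0.019,-0.051,0.026,-0.023,0.008,0,-1],[-0.022,-0.06,0.029,-0.026,0.01,0,-1],[-0.025,-0.07,0.031,-0.03,0.011,0,-1],[-0.029,-0.079,0.033,-0.034,0.012,0,-1],[-0.032,-0.088,0.034,-0.038,0.014,0,-1]]'
python3 - <<'E'
from h import *
import cv2
stat()
cv2.imwrite("pics/c10.png",cv2.resize(vision.camera("scene")[190:430,200:440],None,fx=2.5,fy=2.5))
cv2.imwrite("pics/w10.png",vision.camera("wrist"))
E
```

```text
time: 15.28
position: [0.5798, 0.0467, 0.2641]
tool_rot: [-0.184, 0.312, -0.593, 0.72]
ft_force: [6.5, 2.3, -11.4]
grip_width: 0.0234
t 15.275 F [  6.5342   2.2676 -11.4117] w 0.0233556591272996 r,q 0.10591487802337611 1.5131869618313065 off -0.016634835179516288 tilt 47.555800170785645 q [-0.3645  0.3423  2.138   1.7576  0.5082 -1.9431]
```

View pics/w10.png

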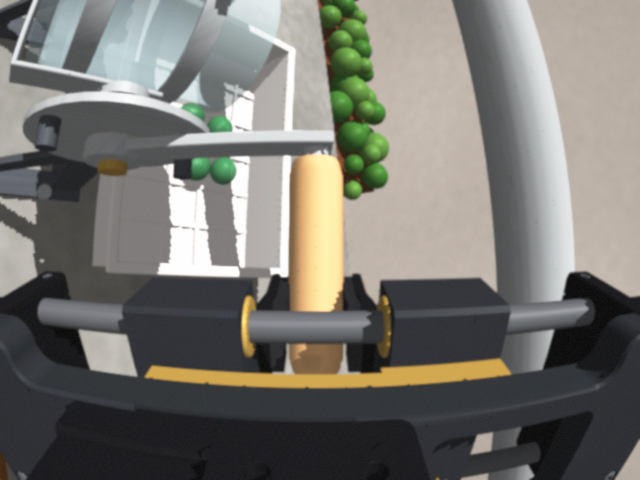

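View pics/c10.png

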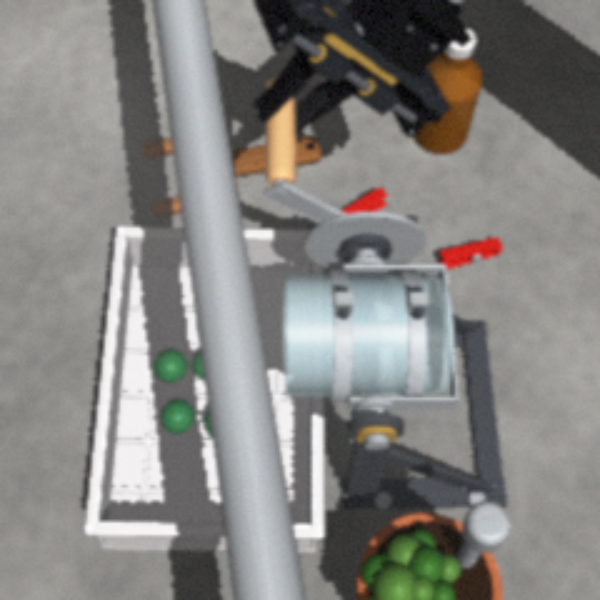

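```bash
python3 -m crank '[[-0.004,-0.01,-0.001,-0.005,0.002,0,-1],[-0.007,-0.02,-0.001,-0.009,0.003,0,-1],[-0.011,-0.029,-0.003,-0.014,0.005,0,-1],[-0.014,-0.039,-0.005,-0.019,0.007,0,-1],[-0.018,-0.049,-0.008,-0.024,0.009,0,-1],[-0.021,-0.058,-0.011,-0.028,0.01,0,-1],[-0.025,-0.067,-0.014,-0.033,0.012,0,-1],[-0.028,-0.077,-0.018,-0.038,0.014,0,-1],[-0.031,-0.086,-0.023,-0.042,0.015,0,-1],[-0.034,-0.094,-0.028,-0.047,0.017,0,-1]]'
python3 - <<'E'
from h import *
import cv2
from k import ik,o
stat()
cv2.imwrite("pics/s11.png",cv2.resize(vision.camera("side")[80:330,100:430],None,fx=2,fy=2))
q=o["q"]
for c in (1,.75,.5,.25,0):
    q,co=ik(*posel(c,39-(1-c)*19),q); print(c,q,co)
for a,b in ((1,.5),(.5,0)):
    seql([(c,20+c*19) for c in np.linspace(a,b,11)])
E
```

```text
time: 16.62
position: [0.5388, 0.0531, 0.2928]
tool_rot: [-0.216, 0.37, -0.575, 0.697]
ft_force: [14.0, 4.7, 1.8]
grip_width: 0.0233
t 16.625 F [14.0167  4.738   1.8131] w 0.023277619356169333 r,q 0.11163511627498379 1.0482789219145667 off -0.01678599775564203 tilt 39.350673693058724 q [-0.3741  0.2019  2.0971  1.1562  0.532  -1.2839]
1 [-0.3789  0.2028  2.1143  1.1717  0.5274 -1.311 ] 3.484979864018425e-29
0.75 [-0.3843  0.1581  2.108   0.9615  0.5843 -1.0844] 5.294889139439135e-25
0.5 [-0.389   0.1323  2.1096  0.8206  0.644  -0.9337] 2.9549567210857665e-29
0.25 [-0.3918  0.1267  2.1175  0.7256  0.6934 -0.8341] 2.1657082224634467e-31
0 [-0.3916  0.1427  2.1282  0.6597  0.727  -0.7666] 5.522122633044302e-30
0.95 38.0 [-0.0027 -0.0075 -0.0068 -0.005   0.0018  0.    ]
0.9 37.1 [-0.0054 -0.0148 -0.0139 -0.0099  0.0036  0.    ]
0.85 36.2 [-0.0079 -0.0216 -0.0215 -0.0149  0.0054  0.    ]
0.8 35.2 [-0.0102 -0.0281 -0.0294 -0.0198  0.0072  0.    ]
0.75 34.2 [-0.0125 -0.0343 -0.0376 -0.0248  0.009   0.    ]
0.7 33.3 [-0.0146 -0.04   -0.0461 -0.0298  0.0108  0.    ]
0.65 32.3 [-0.0165 -0.0453 -0.055  -0.0347  0.0126  0.    ]
0.6 31.4 [-0.0183 -0.0502 -0.0641 -0.0397  0.0144  0.    ]
0.55 30.4 [-0.0199 -0.0547 -0.0734 -0.0446  0.0162  0.    ]
0.5 29.5 [-0.0214 -0.0587 -0.083  -0.0496  0.0181 -0.    ]
0.45 28.6 [-0.0007 -0.002  -0.0103 -0.005   0.0018  0.    ]
0.4 27.6 [-0.0013 -0.0035 -0.0207 -0.0099  0.0036  0.    ]
0.35 26.6 [-0.0017 -0.0046 -0.0311 -0.0149  0.0054  0.    ]
0.3 25.7 [-0.0019 -0.0051 -0.0416 -0.0198  0.0072  0.    ]
0.25 24.8 [-0.0019 -0.0051 -0.0521 -0.0248  0.009   0.    ]
0.2 23.8 [-0.0017 -0.0047 -0.0626 -0.0298  0.0108  0.    ]
0.15 22.8 [-0.0014 -0.0037 -0.073  -0.0347  0.0126  0.    ]
0.1 21.9 [-0.0008 -0.0023 -0.0834 -0.0397  0.0144  0.    ]
0.05 21.0 [-0.0001 -0.0004 -0.0937 -0.0446  0.0162  0.    ]
0.0 20.0 [ 0.0007  0.002  -0.1039 -0.0496  0.0181  0.    ]
```

View pics/s11.png

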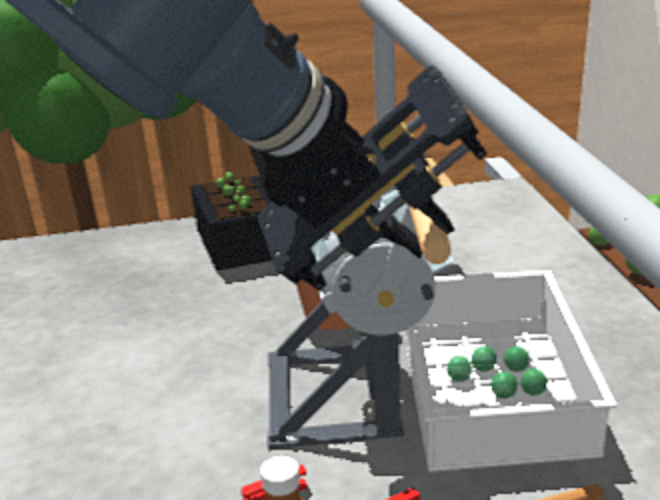

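```bash
python3 -m crank '[[-0.003,-0.008,-0.007,-0.005,0.002,0,-1],[-0.005,-0.015,-0.014,-0.01,0.004,0,-1],[-0.008,-0.022,-0.022,-0.015,0.005,0,-1],[-0.01,-0.028,-0.029,-0.02,0.007,0,-1],[-0.013,-0.034,-0.038,-0.025,0.009,0,-1],[-0.015,-0.04,-0.046,-0.03,0.011,0,-1],[-0.017,-0.045,-0.055,-0.035,0.013,0,-1],[-0.018,-0.05,-0.064,-0.04,0.014,0,-1],[-0.02,-0.055,-0.073,-0.045,0.016,0,-1],[-0.021,-0.059,-0.083,-0.05,0.018,0,-1]]'
python3 - <<'E'
from h import *
stat()
E
```

```text
time: 17.92
position: [0.4993, 0.0588, 0.3035]
tool_rot: [-0.242, 0.424, -0.557, 0.672]
ft_force: [10.9, 10.0, 46.3]
grip_width: 0.0217
t 17.925 F [10.942   9.9674 46.3461] w 0.021729606569456026 r,q 0.11900674253785078 0.6931089349002613 off -0.01737139337362422 tilt 31.819442305680234 q [-0.3829  0.1229  2.0729  0.8278  0.6507 -0.9137]
```

```bash
python3 - <<'E'
from h import *
import cv2
cv2.imwrite("pics/w12.png",vision.camera("wrist"))
cv2.imwrite("pics/s12.png",cv2.resize(vision.camera("side")[80:330,100:430],None,fx=2,fy=2))
cv2.imwrite("pics/c12.png",cv2.resize(vision.camera("scene")[190:390,260:460],None,fx=3,fy=3))
stat(); print(robot.get_obs()["moment"])
E
```

```text
t 18.075 F [ 8.8005  9.5333 42.8503] w 0.02163216121446491 r,q 0.11907247699204669 0.6907151663678937 off -0.01735857615077274 tilt 31.8154309074147 q [-0.3829  0.1223  2.0734  0.8275  0.6507 -0.9144]
[ 2.8136 -6.0641  0.4529]
```

View pics/w12.png

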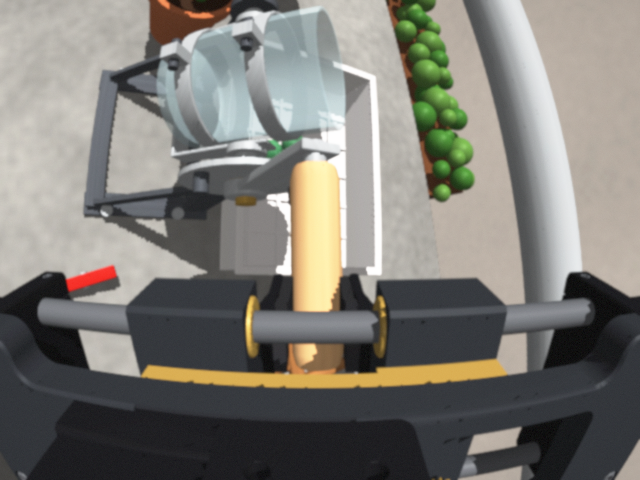

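View pics/s12.png

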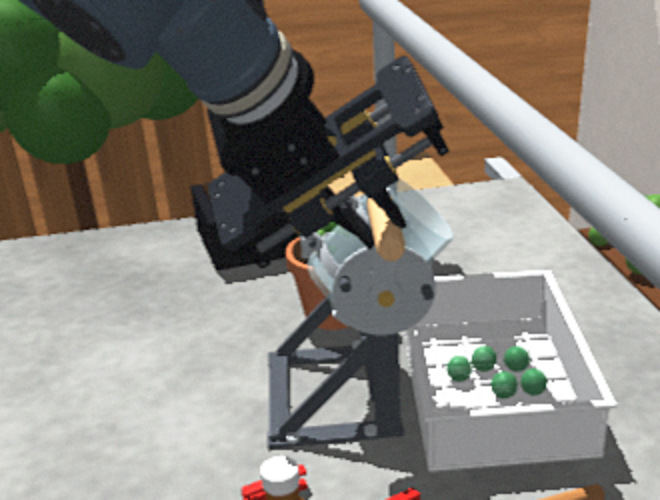

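View pics/c12.png

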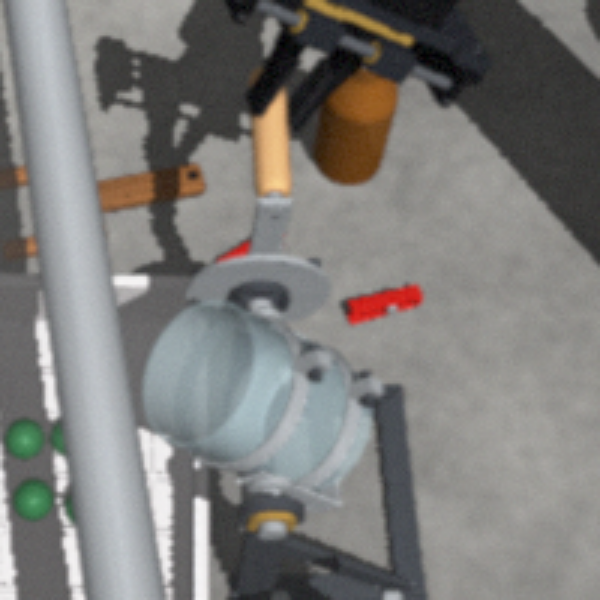

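```bash
python3 -m crank '[[0,0,0,0,0,0,-1]]' 40;python3 -m crank '[[0,0,0,0,0,0,-1]]' 28;python3 -m crank '[[0,0,0,0,0,0,-1],[0,0,0,0,0,0,-1]]' 18
python3 - <<'E'
from h import *
import cv2
cv2.imwrite("pics/w13.png",vision.camera("wrist"))
cv2.imwrite("pics/c13.png",cv2.resize(vision.camera("scene")[190:390,260:460],None,fx=3,fy=3))
stat(); print(robot.get_obs()["moment"])
E
```

```text
time: 18.2
position: [0.4973, 0.0579, 0.3022]
tool_rot: [-0.245, 0.424, -0.557, 0.671]
ft_force: [-0.7, -0.2, 48.4]
grip_width: 0.0231
time: 18.32
position: [0.4972, 0.0576, 0.3019]
tool_rot: [-0.245, 0.424, -0.557, 0.671]
ft_force: [3.0, -0.1, 43.3]
grip_width: 0.0233
time: 18.58
position: [0.4941, 0.0575, 0.2985]
tool_rot: [-0.248, 0.426, -0.556, 0.669]
ft_force: [-0.1, -3.8, 35.1]
grip_width: 0.0242
t 18.675 F [ 0.5301 -2.5747 34.4451] w 0.024369253714711464 r,q 0.1145834430427466 0.6462345617067631 off -0.01940152990374167 tilt 31.09722605682078 q [-0.3857  0.1245  2.0818  0.8167  0.6476 -0.9136]
[ 0.8394 -3.088  -0.255 ]
```

View pics/c13.png

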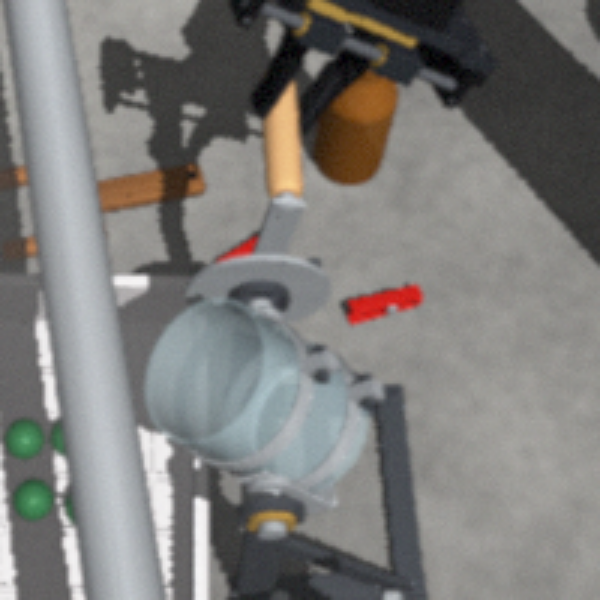

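View pics/w13.png

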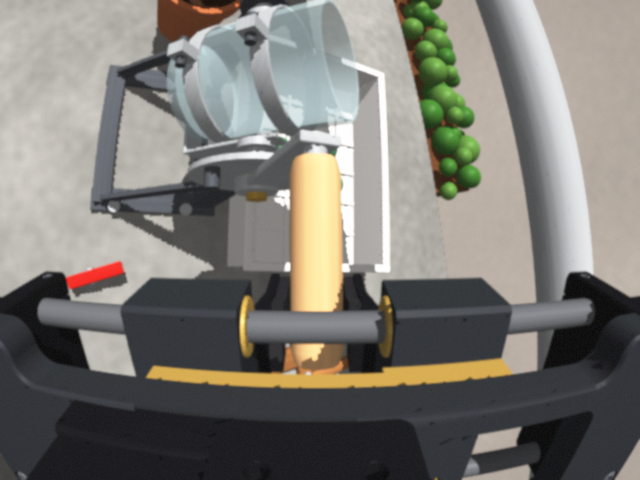

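```bash
python3 -m crank '[[0,0,0,0,0,0,-0.26],[0,0,0,0,0,0,-0.26],[0,0,0,0,0,0,-0.26]]' 20
python3 - <<'E'
from h import *
import cv2
cv2.imwrite("pics/w14.png",vision.camera("wrist"))
im=vision.camera("scene");cv2.imwrite("pics/c14.png",cv2.resize(im[190:390,260:460],None,fx=3,fy=3))
stat(); print(robot.get_obs()["moment"])
p0,R0=posel(.5,29.5);o=robot.get_obs();print(rel(p0,R0,o["position"],R.from_quat(o["tool_rot"])))
E
```

```text
time: 19.05
position: [0.4836, 0.0613, 0.2881]
tool_rot: [-0.256, 0.435, -0.549, 0.666]
ft_force: [1.7, -1.2, 3.8]
grip_width: 0.0319
t 19.15 F [ 2.0576 -0.5877  3.4558] w 0.032085806324368714 r,q 0.10596842131811077 0.5233843035252571 off -0.017150536805217897 tilt 29.2011846694539 q [-0.385   0.1329  2.0993  0.805   0.6518 -0.9124]
[-0.2339 -0.3211 -0.1714]
[ 0.0015  0.0002 -0.0052  0.0016 -0.0004 -0.0002]
```

View pics/c14.png

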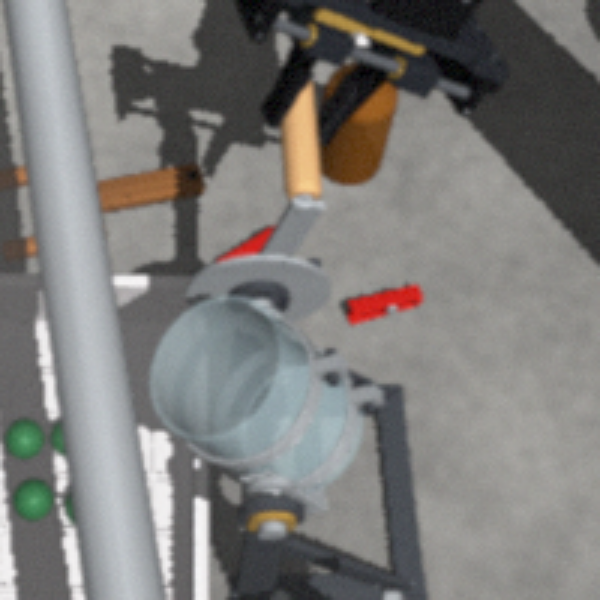

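View pics/w14.png

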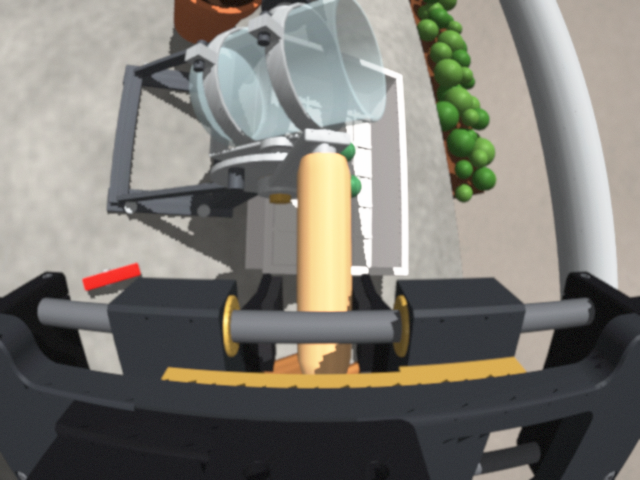

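```bash
python3 -m crank '[[-0.001,-0.002,-0.01,-0.005,0.002,0,-0.26],[-0.001,-0.004,-0.021,-0.01,0.004,0,-0.26],[-0.002,-0.005,-0.031,-0.015,0.005,0,-0.26],[-0.002,-0.005,-0.042,-0.02,0.007,0,-0.26],[-0.002,-0.005,-0.052,-0.025,0.009,0,-0.26],[-0.002,-0.005,-0.063,-0.03,0.011,0,-0.26],[-0.001,-0.004,-0.073,-0.035,0.013,0,-0.26],[-0.001,-0.002,-0.083,-0.04,0.014,0,-0.26],[0,0,-0.094,-0.045,0.016,0,-0.26],[0,0.002,-0.104,-0.05,0.018,0,-0.26]]' 
python3 - <<'E'
from h import *
import cv2
stat(); 
cv2.imwrite("pics/w15.png",vision.camera("wrist"))
im=vision.camera("scene");cv2.imwrite("pics/c15.png",cv2.resize(im[190:390,260:460],None,fx=3,fy=3))
E
```

```text
time: 20.4
position: [0.438, 0.069, 0.2607]
tool_rot: [-0.293, 0.497, -0.519, 0.631]
ft_force: [1.3, -0.7, 1.8]
grip_width: 0.0317
t 20.4 F [ 1.2695 -0.7025  1.8009] w 0.03169402065001951 r,q 0.10517950434179764 0.01753517943118843 off -0.01687211262579659 tilt 19.500927330263412 q [-0.3862  0.1432  2.1176  0.6446  0.7384 -0.7452]
```

View pics/c15.png

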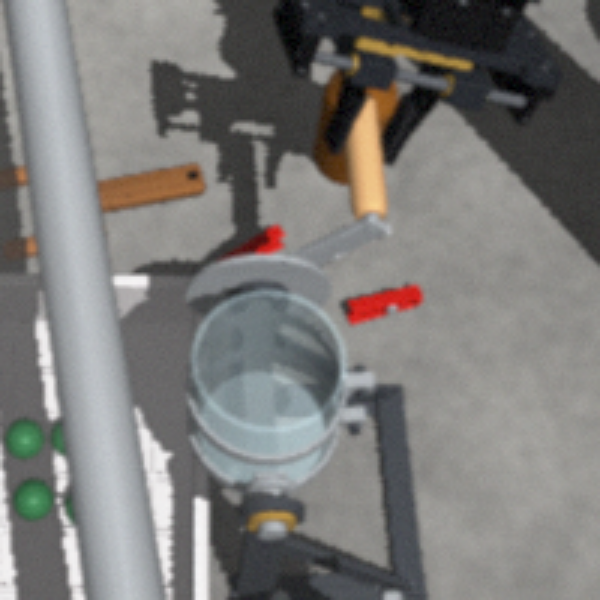

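View pics/w15.png

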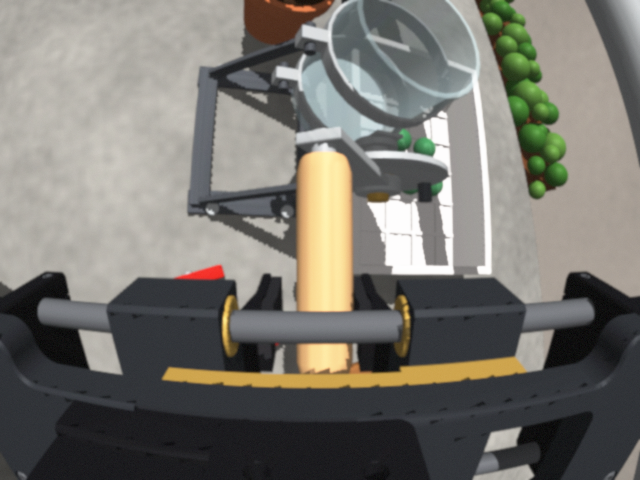

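```bash
python3 -m crank '[[0,0.001,-0.006,0,0,0,-0.26],[0,0.001,-0.012,0,0,0,-0.26],[0,0.001,-0.018,0,0,0,-0.26],[0,0.001,-0.022,0,0,0,-0.26],[0,0.001,-0.022,0,0,0,-0.26]]' 
python3 - <<'E'
from h import *
import cv2
stat(); 
im=vision.camera("scene");cv2.imwrite("pics/scene16.png",im)
a=cv2.imread("pics/scene0.png"); 
cv2.imwrite("pics/c16.png",np.hstack([cv2.resize(x[240:360,310:430],None,fx=3,fy=3) for x in (a,im)]))
E
```

```text
time: 21.12
position: [0.4336, 0.0689, 0.2593]
tool_rot: [-0.289, 0.493, -0.523, 0.632]
ft_force: [14.8, 3.7, -2.2]
grip_width: 0.0322
t 21.125 F [14.8324  3.7439 -2.1552] w 0.03217317972066234 r,q 0.10725768245197635 -0.020383065489395058 off -0.017573680037411908 tilt 20.303252678056346 q [-0.393   0.1366  2.1378  0.6658  0.7202 -0.7719]
```

View pics/c16.png

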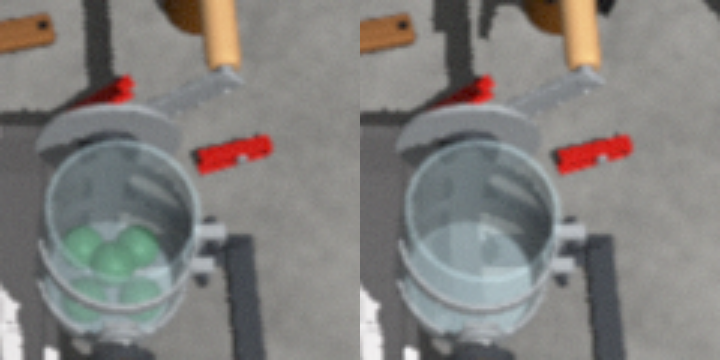

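```bash
python3 -m crank '[[0,0,0.015,0,0,0,0],[0,0,0.015,0,0,0,1],[0,0,0.015,0,0,0,1],[0,0,0.015,0,0,0,1],[0,0,0.015,0,0,0,1],[0,-0.04,0.015,0,0,0,1],[0,-0.1,0.015,0,0,0,1],[0,-0.16,0.015,0,0,0,1],[0,-0.22,0.015,0,0,0,1],[0,-0.26,0.015,0,0,0,1]]' 
python3 -m crank '[[0,0,0,0,0,0,1],[0,0,0,0,0,0,1],[0,0,0,0,0,0,1],[0,0,0,0,0,0,1]]'
python3 - <<'E'
from h import *
import cv2
stat(); 
im=vision.camera("scene");cv2.imwrite("pics/scene17.png",im)
a=cv2.imread("pics/scene0.png"); 
cv2.imwrite("pics/c17.png",np.hstack([cv2.resize(x[200:450,230:430],None,fx=2,fy=2) for x in (a,im)]))
cv2.imwrite("pics/side17.png",vision.camera("side"))
E
```

```text
time: 22.42
position: [0.3874, 0.0318, 0.3756]
tool_rot: [-0.293, 0.496, -0.52, 0.631]
ft_force: [0.5, -0.3, 0.4]
grip_width: 0.0868
time: 22.92
position: [0.3877, 0.0325, 0.3738]
tool_rot: [-0.293, 0.497, -0.519, 0.631]
ft_force: [-0.2, 1.0, 0.4]
grip_width: 0.0876
t 22.925 F [-0.1964  0.9738  0.3625] w 0.08757678997789475 r,q 0.2221076779650698 0.230450690681264 off -0.060801507706161814 tilt 19.477116196174716 q [-0.5802 -0.1292  2.0019  0.503   1.1577 -0.6654]
```

View pics/c17.png

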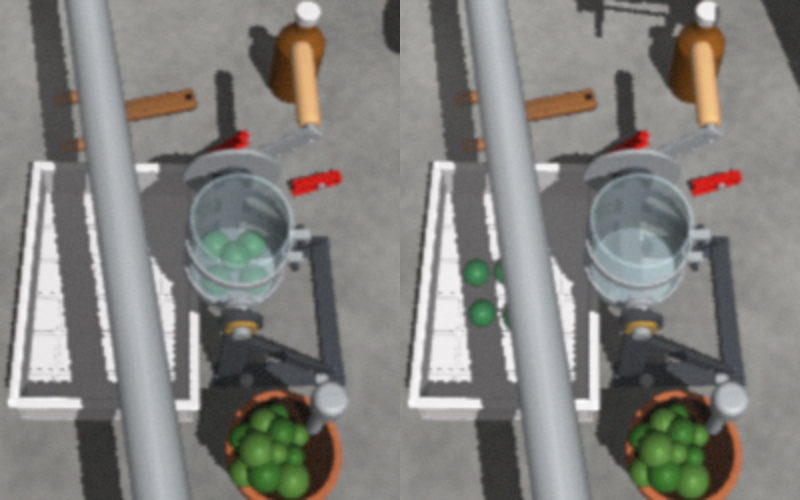

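View pics/side17.png

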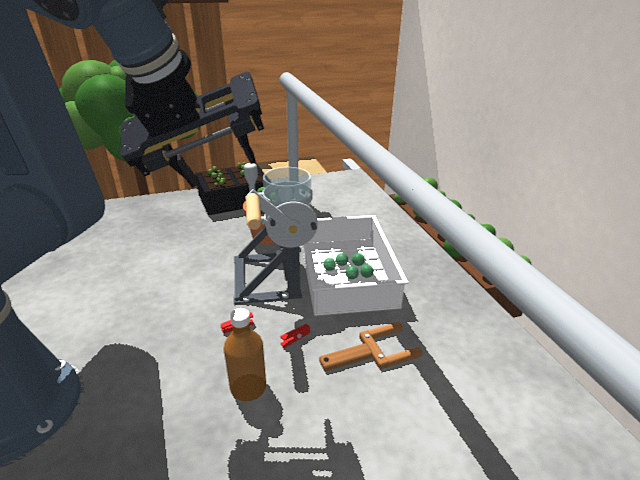

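Compared with the first pictures, the jar is upright and empty. All five marbles lie in the planter (side view, around 330–370, 258–272). The hand is clear and nothing else has moved, so I am handing in.

```bash
python3 -c "
from rig import robot
print(robot.hand_in())"
```

```text
the job is handed in; nothing more can be done
None
```

I tipped the jar right over to its stop, all five marbles ran out into the planter, and the jar is back upright on its rest stop. The robot has let go. I handed the job in at about 23 s; no verdict was reported.

**Tipping:** I gripped the lever and swung it slowly over. To get the hand under the handrail I leaned it back 55° and about 20° sideways. At 25 N the bar slid in the jaws, so the first push stopped at about 1.8 rad. I gripped again at 60 N and took it to the stop. Two views put the grip 96–97 mm ahead of the pivot, against 96.5 mm expected. I held it there for more than 0.3 s.

**Coming back:** The 60 N grip bound on the bar, and the wrist force rose to about 48 N (the limit is 120 N). I eased the grip and brought the lever the rest of the way with the jaws loosely around the bar, up to the rest stop.

**Last checks:**
- The lever and jar look the same as in the first scene picture, so the jar is on its rest stop.
- The jar is empty, and the side view shows all five marbles in the planter.
- The planter, pot, pot lifter, clips and bottle look unmoved by eye; I did not measure them.
- The gripper is open and about 0.12 m clear of the lever, with about 1 N on the wrist.

No final check failed. I had no direct readings of the cradle's angle or speed, or of any force on the glass. I judged those from the pictures and the arm's pose.

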